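# Close the jars from the stack of lids

### The job

Close up the four washed white jars so that no dust gets in: take the stack of wooden lids apart from the top and put each lid on the jar whose mouth it fits, its cork plug down inside the mouth and its disc lying flat on the rim. Leave the jars standing where they are, and do not disturb the pigment jar or the black bag beside them.

Things in the scene. Friction and masses are not known exactly. Their poses are not given: they have to be found in the camera images.
- lid_tiny: smallest of four flat round pale wood lids: disc 40 mm wide, 14 mm thick; under it a cork plug 21 mm wide, 9 mm deep, its lowest 3 mm tapering to 15 mm. Fits jar_tiny. Origin: on the axis at the disc's underside (which rests on the rim); z up. Start: stacked upright, largest at the bottom, smallest on top, each plug standing on the lid below, so 9 mm gaps between discs
- lid_small: second smallest of four flat round pale wood lids: disc 48 mm wide, 14 mm thick; under it a cork plug 29 mm wide, 9 mm deep, its lowest 3 mm tapering to 23 mm. Fits jar_small. Origin: on the axis at the disc's underside (which rests on the rim); z up. Start: stacked upright, largest at the bottom, smallest on top, each plug standing on the lid below, so 9 mm gaps between discs
- lid_medium: second largest of four flat round pale wood lids: disc 56 mm wide, 14 mm thick; under it a cork plug 37 mm wide, 9 mm deep, its lowest 3 mm tapering to 31 mm. Fits jar_medium. Origin: on the axis at the disc's underside (which rests on the rim); z up. Start: stacked upright, largest at the bottom, smallest on top, each plug standing on the lid below, so 9 mm gaps between discs
- lid_large: largest of four flat round pale wood lids: disc 64 mm wide, 14 mm thick; under it a cork plug 45 mm wide, 9 mm deep, its lowest 3 mm tapering to 39 mm. Fits jar_large. Origin: on the axis at the disc's underside (which rests on the rim); z up. Start: stacked upright, largest at the bottom, smallest on top, each plug standing on the lid below, so 9 mm gaps between discs
- jar_tiny: the white ceramic jar with the smallest mouth: an open straight cylinder 38 mm across outside, 58 mm high, wall 6 mm, so its round mouth is 26 mm wide and its hollow 52 mm deep; loose, about 300 g. Takes lid_tiny. Origin: centre of its underside; z up, the rim is 58 mm above it
- jar_small: the white ceramic jar with the second smallest mouth: an open straight cylinder 46 mm across outside, 70 mm high, wall 6 mm, so its round mouth is 34 mm wide and its hollow 64 mm deep; loose, about 320 g. Takes lid_small. Origin: centre of its underside; z up, the rim is 70 mm above it
- jar_medium: the white ceramic jar with the second largest mouth: an open straight cylinder 54 mm across outside, 48 mm high, wall 6 mm, so its round mouth is 42 mm wide and its hollow 42 mm deep; loose, about 340 g. Takes lid_medium. Origin: centre of its underside; z up, the rim is 48 mm above it
- jar_large: the white ceramic jar with the largest mouth: an open straight cylinder 62 mm across outside, 64 mm high, wall 6 mm, so its round mouth is 50 mm wide and its hollow 58 mm deep; loose, about 360 g. Takes lid_large. Origin: centre of its underside; z up, the rim is 64 mm above it
- pounce_bag: bystander: a small black tied cloth bag, 36 mm wide, 40 mm high, on the table behind the jars; origin at the centre of its underside
- pigment_jar: bystander: closed dark blue pigment jar with pale lid, 38 mm wide, 52 mm high, left of the jars; origin at the centre of its underside. Also fixed near the work: a desk lamp, head from 0.22 m up over x 0.54 to 0.81, y -0.03 to 0.27, its arm leading off to the right at 0.35 m; small paint pots up to 55 mm high to the right of the jars
Mind the look-alikes: they are no part of the job. Leave any turquoise look-alike of the jar_large alone. Leave any purple look-alike of the lid_small alone.

How it is judged:
By the outcome, as a careful person would: the job done as asked, in the order asked, and still so for the second after the job is handed in, with the robot touching nothing.
It also fails if it takes over 99 s, if anything falls off the work surface, if the arm or the gripper's body presses on something with over 40 N, if the wrist force passes 120 N, or if a joint passes its speed limit or range.

### The arm

A 6-joint arm with a two-finger parallel gripper is mounted at the origin on a cart in front of the work surface, level with it; the furniture and walls round the work are solid. World frame = base frame: x ahead of the robot, y to its left, z up, the work surface at z = 0. Lengths are in mm, angles in degrees, forces in N, time in s.
With the tool pointing down it reaches from about 425 to 950 mm from the base axis. Payload 14.7 kg.
Tool frame: the origin (TCP) lies on the centre line of the jaws, within the pads' length; the fingertips stand 25 mm ahead of it and the grasp point (between the pads) lies 6 mm ahead of it; z points along the fingers, y is the direction in which the jaws open and shut (so a half turn about z gives the same grasp; the last joint's range is limited). The gripper opens to 85 mm and grips with 20 to 120 N. Pads are 22 mm wide; open, the fingers measure 114 mm over their backs; the gripper's body (76 mm by 85 mm) begins 54 mm behind the grasp point. The pads swing forward as they close: fully open they stand 13 mm farther back than shut.
Start: joints at [-76.868, 27.513, 91.461, -0, 61.026, -2.67], TCP at [177.022, -625.424, 256.297] pointing down, gripper open.
Joint ranges: [-157.49, 157.49], [-46.99, 117.5], [13.45, 153.17], [-89.5, 269.5], [5.16, 153.95], [-167.48, 167.48]. Speed limits (degrees/s): [108.29, 108.29, 136.94, 172.46, 172.46, 172.46].

### API

Orientations are given as a 3x3 rotation matrix whose columns are the frame's x, y, z axes.
In Python, from cell import * gives the robot as it stands.
- The arm moves only by the tool step_arm, never from a script. Its argument "targets" is one flat list of numbers, 7 for each row, row after row: the shift along the tool's x, y, z in units of 50 mm (1.0 is 50 mm), then the turn, a rotation vector about the tool's x, y, z in units of 6 degrees (1.0 is 6 degrees), then the opening in per cent of the stroke, from 0 (shut) to 100 (fully open). In form: [tx, ty, tz, rx, ry, rz, grip, tx, ty, tz, rx, ry, rz, grip, ...]. A call has 1 to 5 rows; each row shifts and turns the commanded pose from where the row before left it, along the tool's axes as they then stand; what a row does not reach is not made up. A row lasts 1/10 s, in which the tool goes at most 50 mm and 8.59 degrees, less where a joint would pass 70% of its speed; a pose out of reach is approached as far as the arm can. A call is refused whole if a number of a shift passes 1 or a number of a turn 1, either way. A call with a gripper value outside its range is refused whole. The fingers move at their own pace and stop on an object; "newtons" is the grip in N (left out, the last holds). Time passes only in rows, so rows that do not move let the fingers close. It gives the time, the measured TCP pose, the force and the opening at its end, in the units of the state.
- get_state(): the state, without advancing time (a new reading comes with each control period).
- get_image(name): name is "side" or "top"; returns a dict with "pixels" (400x640x3 uint8, blue, green, red), "intrinsics" (3x3 intrinsics, pixels), "k1" (the pictures are not rectified: a ray, as slopes to the right and down, at radius r is drawn at 1 + k1 r^2 times it, then the intrinsics apply), "pose" (4x4, takes a point from camera to world coordinates). Camera axes: x right, y down, z forward; pixel columns grow to the right and rows downward; lengths in mm; the calibration is good to about 2 mm. A picture is of the moment at which its call begins. There is no depth.
- job_done(): hands the job in, once; it reports no verdict.
The state is a dict: "t": time; "qpos": joint angles; "dq": joint speeds; "effort": joint torques, N m; "ee_pos": TCP position; "ee_rot": TCP orientation; "ft_force": force on the tool from outside, world axes, zero at the start; "wrist_torque": the same for the moment, N m; "opening": finger opening in mm.
Only numpy, scipy, OpenCV 4.12 (cv2) and the standard library are available. Lean on these libraries where they do the work, as an engineer would, in place of code of your own. Each camera call takes 0.05 s, during which the arm holds its last target.

## Working session

There is one attempt and no reset: what is moved stays moved. The work goes in short steps, Python scripts to look and compute and a tool call to move; the robot and the scene stay as the last step left them, time stands still between calls to the robot, and variables do not carry over. Pictures are saved under pics/ and viewed, and the job is handed in when it is done.

Besides the shell and the picture viewer there is one more tool, called after ">>>" as name(argument=value, ...) on one line, values as JSON. step_arm: Moves the arm, as the interface text tells. Its arguments: {"type":"object","properties":{"targets":{"type":"array"},"newtons":{"type":"number"}},"required":["targets"]}

```bash
mkdir -p pics; ls; python3 - <<'E'
from cell import *
import cv2, numpy as np
print(get_state())
for n in ("side","top"):
    im=get_image(n); cv2.imwrite(f"pics/{n}0.png",im["pixels"]); print(n,im["intrinsics"],im["k1"],im["pose"])
E
```

```text
pics
{'t': 0.0, 'qpos': array([-7.68670280e+01,  2.75488007e+01,  9.14930194e+01, -1.99531345e-03,
        6.10258268e+01, -2.66829573e+00]), 'dq': array([-0.02124054, -0.09240159,  0.06328972, -0.01755325, -0.04003499,
        0.02058324]), 'effort': array([ 7.63064891e-03, -9.50636673e+01, -4.30178368e+01,  5.72128301e-04,
        1.20754464e-02,  1.09970614e-05]), 'ee_pos': array([ 176.9397659 , -625.06682467,  255.68906769]), 'ee_rot': array([[ 9.62207374e-01,  2.72317610e-01, -2.97928962e-04],
       [ 2.72317772e-01, -9.62206696e-01,  1.14285759e-03],
       [ 2.45510046e-05, -1.18079735e-03, -9.99999303e-01]]), 'ft_force': array([-0.64384878,  0.74926631,  0.79856281]), 'wrist_torque': array([-0.00996116, -0.02708108,  0.04256736]), 'opening': 85.3525991291236}
side [[369.40753528   0.         319.57048924]
 [  0.         369.40753528 194.75104953]
 [  0.           0.           1.        ]] 0.018714540808629335 [[ 9.26524292e-01 -1.44850103e-01  3.47233617e-01  2.22500872e+02]
 [-3.76234915e-01 -3.57103369e-01  8.54941210e-01 -4.18346893e+02]
 [ 1.59972713e-04 -9.22765209e-01 -3.85362612e-01  4.53769008e+02]
 [ 0.00000000e+00  0.00000000e+00  0.00000000e+00  1.00000000e+00]]
top [[370.47718758   0.         328.84179726]
 [  0.         370.47718758 198.69597925]
 [  0.           0.           1.        ]] 0.01604320897440322 [[-1.27079494e-02 -9.66984473e-01  2.54518245e-01  3.36643271e+02]
 [-9.99917159e-01  1.17686632e-02 -5.21291543e-03  4.06710610e+02]
 [ 2.04546876e-03 -2.54563406e-01 -9.67053922e-01  9.21691656e+02]
 [ 0.00000000e+00  0.00000000e+00  0.00000000e+00  1.00000000e+00]]
```

View pics/side0.png

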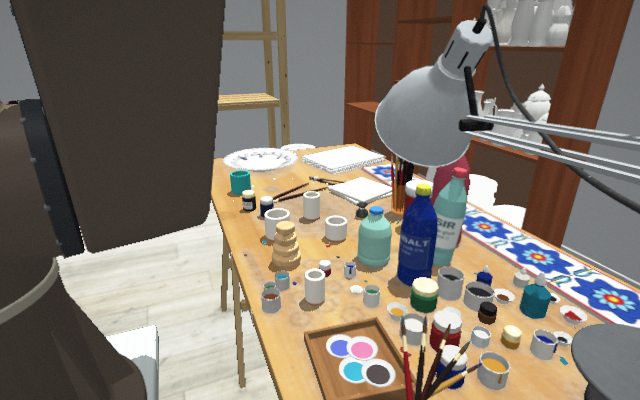

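View pics/top0.png

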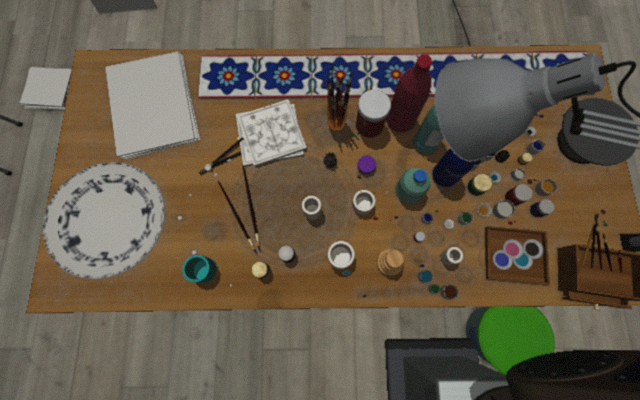

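Both views show the four white jars, at about (312,208), (364,203), (341,255) and (454,257) in the top view. The lid stack is at (391,262), with the lamp behind it. Next I'll enlarge crops.

```bash
python3 - <<'E'
import cv2
a=cv2.imread("pics/top0.png")[150:300,260:480]; cv2.imwrite("pics/topc.png",cv2.resize(a,None,fx=3.6,fy=3.6,interpolation=cv2.INTER_CUBIC))
a=cv2.imread("pics/side0.png")[170:320,220:400]; cv2.imwrite("pics/sidec.png",cv2.resize(a,None,fx=4,fy=4,interpolation=cv2.INTER_CUBIC))
E
```

```text
(no output)
```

View pics/topc.png

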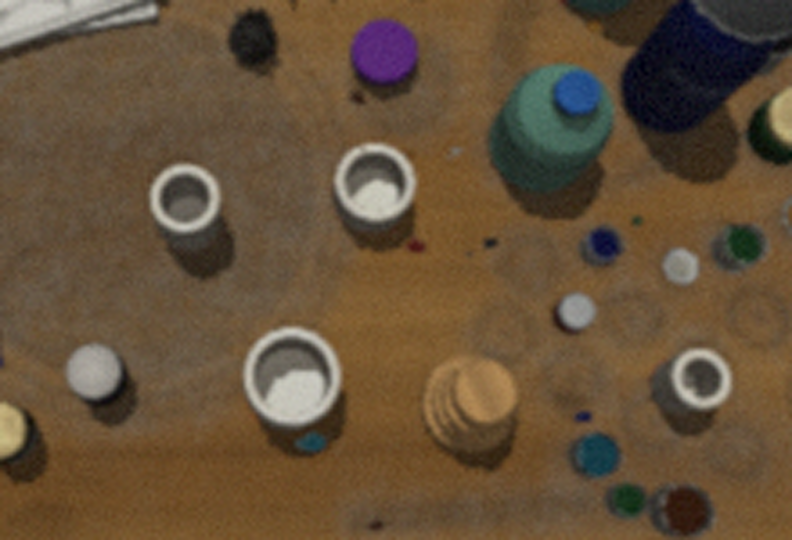

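View pics/sidec.png

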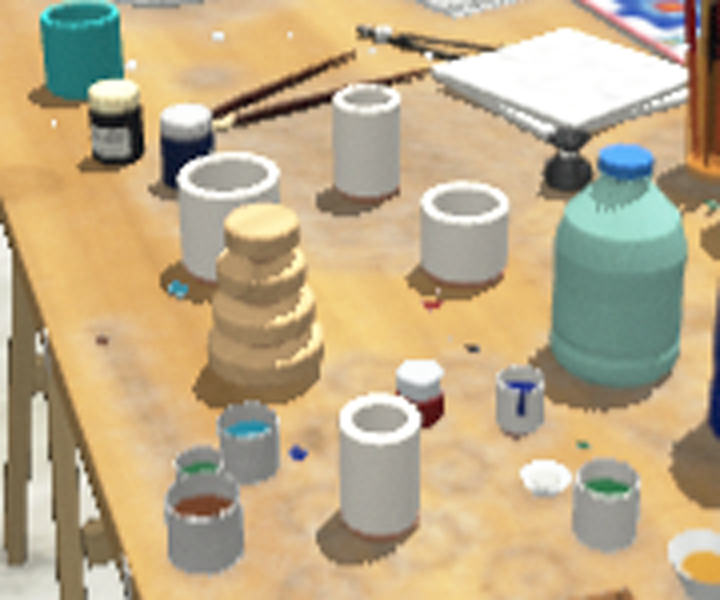

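```bash
cat > h.py <<'E'
import numpy as np, cv2
CAL={}
def cam(im): return (im["intrinsics"],im["k1"],im["pose"])
def ray(c,u,v):
    K,k1,P=c
    d=np.array([(u-K[0,2])/K[0,0],(v-K[1,2])/K[1,1]])
    s=d.copy()
    for _ in range(20): s=d/(1+k1*(s@s))
    r=P[:3,:3]@np.array([s[0],s[1],1]); return P[:3,3],r/np.linalg.norm(r)
def proj(c,p):
    K,k1,P=c
    q=P[:3,:3].T@(np.asarray(p,float)-P[:3,3]); s=q[:2]/q[2]; s=s*(1+k1*(s@s))
    return np.array([K[0,0]*s[0]+K[0,2],K[1,1]*s[1]+K[1,2]])
def tri(c1,p1,c2,p2):
    o1,d1=ray(c1,*p1);o2,d2=ray(c2,*p2)
    A=np.stack([d1,-d2],1);t=np.linalg.lstsq(A,o2-o1,rcond=None)[0]
    a=o1+t[0]*d1;b=o2+t[1]*d2
    return (a+b)/2,np.linalg.norm(a-b)
def onz(c,p,z):
    o,d=ray(c,*p); return o+d*(z-o[2])/d[2]
E
python3 - <<'E'
from cell import *
from h import *
import pickle
C={n:cam(get_image(n)) for n in("side","top")}
pickle.dump(C,open("cal.pkl","wb"))
T=lambda x,y:((x+.5)/3.6-.5+260,(y+.5)/3.6-.5+150)
S=lambda x,y:((x+.5)/4-.5+220,(y+.5)/4-.5+170)
d=dict(A=((701,379),(380,419),58),B=((185,199),(366,98),70),C=((375,184),(464,201),48),D=((293,376),(229,174),64),st=((487,384),(263,221),92))
for k,(t,s,z) in d.items():
    p,e=tri(C["top"],T(*t),C["side"],S(*s)); print(k,p.round(1),e.round(1),onz(C["top"],T(*t),z).round(1),onz(C["side"],S(*s),z).round(1))
E
```

```text
A [427.1 112.7  57.6] 2.5 [425.9 113.2  58. ] [428.2 112.2  58. ]
B [547.  444.2  70.6] 2.2 [546.1 444.5  70. ] [548.8 445.7  70. ]
C [561.7 316.6  49.2] 3.2 [560.4 316.9  48. ] [564.5 319.   48. ]
D [431.3 375.5  65. ] 2.4 [430.2 375.7  64. ] [433.1 377.6  64. ]
st [419.7 257.3  92.2] 2.2 [420.8 257.   92. ] [418.6 257.6  92. ]
```

```bash
cat >> h.py <<'E'
import pickle
def circ(c,p,r,n=72):
    a=np.linspace(0,2*np.pi,n); return np.array([proj(c,(p[0]+r*np.cos(t),p[1]+r*np.sin(t),p[2])) for t in a])
def crop(img,c,uv,hw,s,circles=(),hh=None):
    hh=hh or hw
    u,v=int(uv[0]),int(uv[1]); x0,y0=u-hw,v-hh
    a=img[max(y0,0):v+hh,max(x0,0):u+hw]; a=cv2.resize(a,None,fx=s,fy=s,interpolation=cv2.INTER_CUBIC)
    x0=max(x0,0);y0=max(y0,0)
    for p,r,col in circles:
        q=((circ(c,p,r)-[x0,y0]+.5)*s-.5)
        cv2.polylines(a,[np.round(q*8).astype(np.int32)],True,col,1,cv2.LINE_AA,3)
    return a
E
python3 - <<'E'
from h import *
C=pickle.load(open("cal.pkl","rb"))
I={n:cv2.imread(f"pics/{n}0.png") for n in C}
J=dict(A=(427.1,112.7,58,19),B=(547.5,445,70,23),C=(562,317.5,48,27),D=(431.5,376.3,64,31),st=(420,257.3,92,20))
for n in C:
    row=[]
    for k,(x,y,z,r) in J.items():
        uv=proj(C[n],(x,y,z))
        row.append(crop(I[n],C[n],uv,20,10 if 0 else 6.5,[((x,y,z),r,(0,0,255))]))
    im=np.vstack([np.hstack(row[:3]),np.hstack(row[3:]+[row[0]*0])])
    cv2.imwrite(f"pics/ov_{n}.png",im)
for p in [(437,90),(600,270),(426,276),(454,10)]:
    print(p,[onz(C["top"],p,z).round(0)[:2] for z in (0,50,220,350)])
print(onz(C["top"],(386,263),0), onz(C["top"],(391,309),0))
E
```

```text
(437, 90) [array([888.,  97.]), array([858., 114.]), array([757., 171.]), array([679., 215.])]
(600, 270) [array([ 392., -255.]), array([ 389., -219.]), array([379., -97.]), array([371.,  -4.])]
(426, 276) [array([382., 168.]), array([379., 181.]), array([371., 225.]), array([365., 258.])]
(454, 10) [array([1151.,   25.]), array([1107.,   46.]), array([957., 116.]), array([842., 170.])]
[414.01935737 263.28173423   0.        ] [305.71406909 257.12685072   0.        ]
```

View pics/ov_top.png

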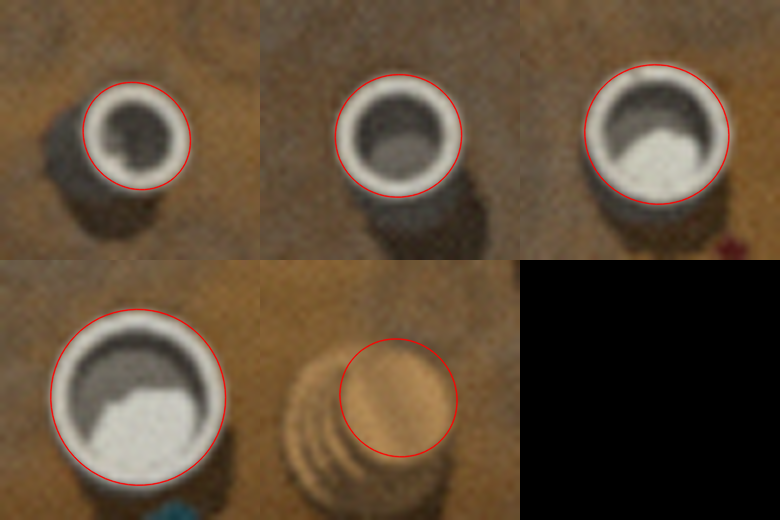

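View pics/ov_side.png

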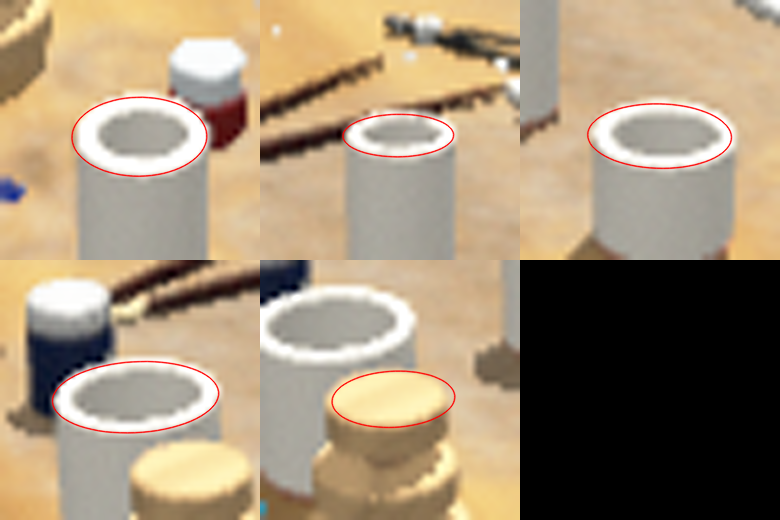

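>>> step_arm(targets=[0,0,-0.5,0,0,0.88,100,0,0,-0.5,0,0,0.88,100,0,0,-0.5,0,0,0.88,100,0,0,0,0,0,0,100], newtons=30)

```text
t: 0.6
ee_pos: [177.3, -626.8, 334.8]
ee_rot: [[1.0, -0.004, 0.001], [-0.004, -1.0, -0.005], [0.001, 0.005, -1.0]]
ft_force: [-0.1, -0.9, -1.0]
opening: 85.1
```

>>> step_arm(targets=[0.5,-0.6,0,0,0,0,100,0.55,-0.66,0,0,0,0,100,0.55,-0.66,0,0,0,0,100,0.55,-0.66,0,0,0,0,100,0.55,-0.66,0,0,0,0,100])

```text
t: 1.1
ee_pos: [312.8, -461.9, 330.8]
ee_rot: [[1.0, -0.0, -0.0], [-0.0, -1.0, 0.001], [-0.0, -0.001, -1.0]]
ft_force: [0.5, -0.4, -0.0]
opening: 85.1
```

>>> step_arm(targets=[0.55,-0.66,0,0,0,0,100,0.55,-0.66,0,0,0,0,100,0.55,-0.66,0,0,0,0,100,0.55,-0.66,0,0,0,0,100,0.55,-0.66,0,0,0,0,100])

```text
t: 1.6
ee_pos: [450.5, -297.0, 330.9]
ee_rot: [[1.0, 0.0, -0.0], [0.0, -1.0, 0.0], [-0.0, -0.0, -1.0]]
ft_force: [0.9, -0.7, -0.4]
opening: 85.6
```

>>> step_arm(targets=[0.1,-0.85,0,0,0,0,100,0.1,-0.85,0,0,0,0,100,0.1,-0.85,0,0,0,0,100,0.1,-0.85,0,0,0,0,100,0.1,-0.85,0,0,0,0,100])

```text
t: 2.1
ee_pos: [474.5, -84.4, 330.9]
ee_rot: [[1.0, 0.0, -0.0], [0.0, -1.0, 0.0], [-0.0, -0.0, -1.0]]
ft_force: [0.9, 0.0, -0.5]
opening: 85.3
```

>>> step_arm(targets=[-0.14,-0.85,0,0,0,0,100,-0.14,-0.85,0,0,0,0,100,-0.14,-0.85,0,0,0,0,100,-0.14,-0.85,0,0,0,0,100,-0.14,-0.85,0,0,0,0,100])

```text
t: 2.6
ee_pos: [439.2, 128.0, 331.0]
ee_rot: [[1.0, 0.0, -0.0], [0.0, -1.0, -0.0], [-0.0, 0.0, -1.0]]
ft_force: [0.8, -0.4, -0.6]
opening: 85.5
```

>>> step_arm(targets=[-0.14,-0.85,0.4,0,0,0,80,-0.14,-0.85,0.4,0,0,0,80,-0.1,-0.85,0.4,0,0,0,80,0,0,0.8,0,0,0,80,0,0,0,0,0,0,80])

```text
t: 3.1
ee_pos: [418.2, 253.6, 227.3]
ee_rot: [[1.0, 0.003, -0.007], [0.003, -1.0, -0.004], [-0.007, 0.003, -1.0]]
ft_force: [0.3, -0.7, 0.1]
opening: 68.0
```

```bash
cat >> h.py <<'E'
def snap(tag):
    from cell import get_image,get_state
    o={}
    for n in("side","top"):
        im=get_image(n); cv2.imwrite(f"pics/{tag}_{n}.png",im["pixels"]); o[n]=im["pixels"]
    s=get_state(); print(s["t"],s["ee_pos"].round(1),s["ee_rot"][:,2].round(4),round(s["opening"],1),s["ft_force"].round(1))
    return pickle.load(open("cal.pkl","rb")),o
def both(tag,p,hw=30,s=6.5,circles=()):
    C,I=snap(tag)
    a=[crop(I[n],C[n],proj(C[n],p),hw,s,circles) for n in("side","top")]
    cv2.imwrite(f"pics/{tag}_c.png",np.hstack(a))
E
python3 -c "
from h import *
both('a',(419.5,257.5,120),hw=40,s=5)"
```

```text
3.2 [420.6 253.4 231.3] [-0.002  -0.0012 -1.    ] 68.4 [ 0.5  1.2 -0. ]
```

View pics/a_c.png

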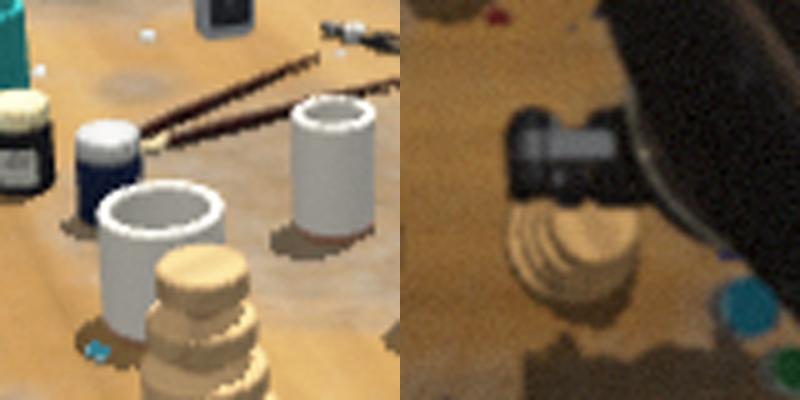

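```bash
python3 - <<'E'
from h import *
C=pickle.load(open("cal.pkl","rb"));I=cv2.imread("pics/a_side.png")
print(proj(C["side"],(420.6,253.4,206)))
a=crop(I,C["side"],proj(C["side"],(420,255,170)),40,8,[((420.6,253.4,206),4,(0,0,255)),((420.6,253.4,212),34,(0,255,0))],hh=36)
cv2.imwrite("pics/a2.png",a)
E
```

```text
[284.9361845  174.76752034]
```

View pics/a2.png

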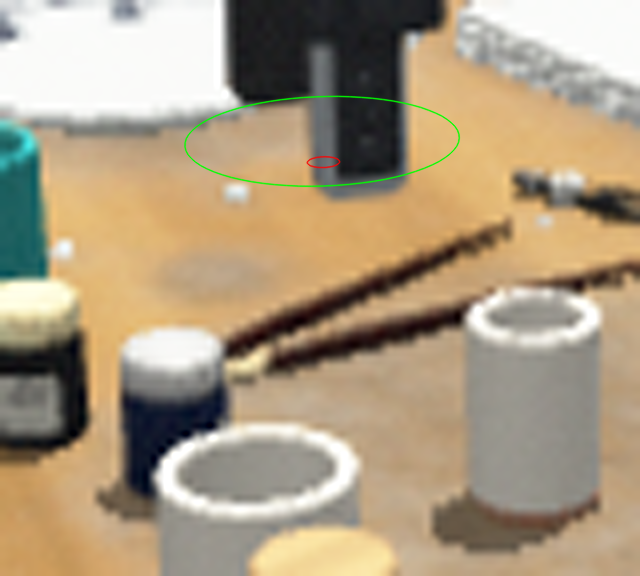

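```bash
python3 - <<'E'
from h import *
C=pickle.load(open("cal.pkl","rb"))["side"]
uv=proj(C,(420,255,170));x0,y0=int(uv[0])-40,int(uv[1])-36
for x,y in((322,188),(402,186),(338,197),(360,184)): print((x/8+x0,y/8+y0))
for dy in(34,48):
  for dx in(-11,11):
    for dz in (12,18,20,25): print(dx,dy,dz,((proj(C,(420.6+dx,253.4-dy,231.3-dz))-[x0,y0])*8).round(0))
E
```

```text
(285.25, 178.5)
(295.25, 178.25)
(287.25, 179.625)
(290.0, 178.0)
-11 34 12 [315. 156.]
-11 34 18 [316. 179.]
-11 34 20 [317. 187.]
-11 34 25 [317. 207.]
11 34 12 [404. 144.]
11 34 18 [404. 168.]
11 34 20 [404. 176.]
11 34 25 [405. 195.]
-11 48 12 [333. 174.]
-11 48 18 [334. 198.]
-11 48 20 [334. 206.]
-11 48 25 [335. 226.]
11 48 12 [423. 162.]
11 48 18 [423. 186.]
11 48 20 [423. 194.]
11 48 25 [424. 214.]
```

>>> step_arm(targets=[-0.01,-0.08,0.6,0,0,0,75,0,0,0.7,0,0,0,75,0,0,0.7,0,0,0,75,0,0,0.4,0,0,0,75,0,0,0,0,0,0,75])

```text
t: 3.7
ee_pos: [420.8, 256.8, 110.9]
ee_rot: [[1.0, -0.002, -0.002], [-0.002, -1.0, -0.001], [-0.002, 0.001, -1.0]]
ft_force: [-0.0, 0.4, 0.8]
opening: 64.1
```

```bash
python3 -c "
from h import *
both('b',(419.5,257.5,80),hw=40,s=9)"
```

```text
3.8 [421.8 257.7 112.8] [ 1.2e-03  6.0e-04 -1.0e+00] 63.9 [-0.2 -0.1 -0.1]
```

```bash
python3 -c "
from h import *
a=cv2.imread('pics/b_c.png');cv2.imwrite('pics/b_1.png',a[:, :720][:600])"
```

```text
(no output)
```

View pics/b_1.png

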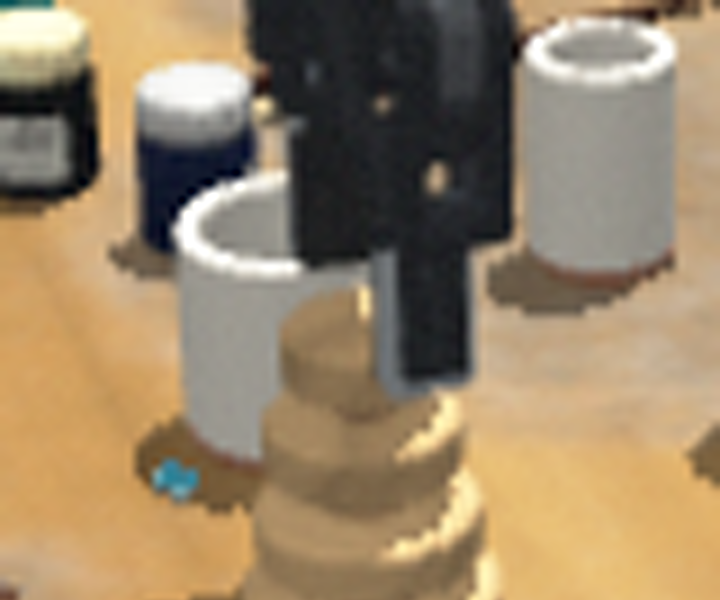

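>>> step_arm(targets=[-0.03,0,0.13,0,0,0,75,0,0,0.13,0,0,0,75,0,0,0,0,0,0,75,0,0,0,0,0,0,45,0,0,0,0,0,0,40])

```text
t: 4.3
ee_pos: [419.3, 258.1, 98.6]
ee_rot: [[1.0, -0.001, 0.0], [-0.001, -1.0, 0.0], [0.0, -0.0, -1.0]]
ft_force: [0.3, 0.1, 11.1]
opening: 38.7
```

>>> step_arm(targets=[0,0,0,0,0,0,38,0,0,0,0,0,0,36,0,0,0,0,0,0,34,0,0,0,0,0,0,30], newtons=30)

```text
t: 4.7
ee_pos: [419.4, 258.1, 98.7]
ee_rot: [[1.0, -0.001, 0.001], [-0.001, -1.0, 0.0], [0.001, -0.0, -1.0]]
ft_force: [-0.2, -0.2, 6.1]
opening: 38.5
```

>>> step_arm(targets=[0,0,-0.1,0,0,0,30,0,0,-0.4,0,0,0,30,0,0,-0.5,0,0,0,30,0,0,0,0,0,0,30])

```text
t: 5.1
ee_pos: [420.5, 258.7, 151.1]
ee_rot: [[1.0, -0.0, 0.004], [-0.001, -1.0, 0.002], [0.004, -0.002, -1.0]]
ft_force: [0.6, 0.9, -0.4]
opening: 38.4
```

```bash
python3 -c "
from h import *
both('c',(419.5,257.5,110),hw=40,s=8)
a=cv2.imread('pics/c_c.png');cv2.imwrite('pics/c_1.png',cv2.resize(a,(800,400)))"
```

```text
5.2 [419.4 258.1 148.9] [ 1.3e-03  7.0e-04 -1.0e+00] 38.5 [-0.6  0.5 -1. ]
```

View pics/c_1.png

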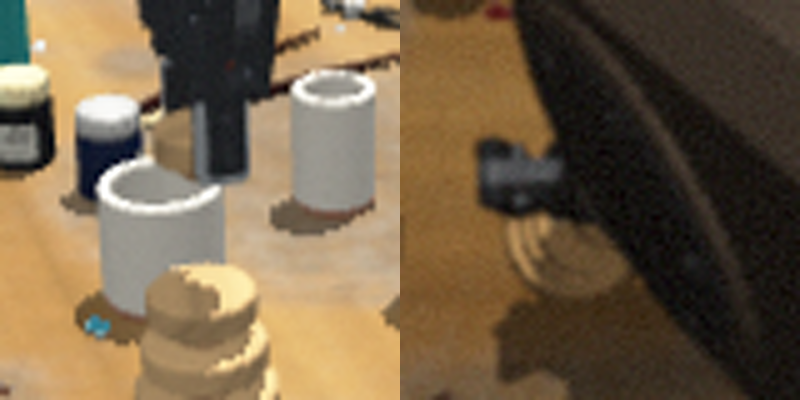

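>>> step_arm(targets=[0.04,0.6,0,0,0,0,30,0.04,0.8,0,0,0,0,30,0.04,0.8,0.2,0,0,0,30,0.03,0.7,0.3,0,0,0,30,0,0,0.2,0,0,0,30])

```text
t: 5.7
ee_pos: [425.5, 109.8, 112.1]
ee_rot: [[1.0, -0.004, -0.002], [-0.004, -1.0, -0.001], [-0.002, 0.001, -1.0]]
ft_force: [-0.3, 0.2, -0.3]
opening: 38.8
```

>>> step_arm(targets=[0,0,0,0,0,0,30,0,0,0,0,0,0,30])

```text
t: 5.9
ee_pos: [426.3, 113.4, 113.0]
ee_rot: [[1.0, -0.0, -0.001], [-0.0, -1.0, -0.0], [-0.001, 0.0, -1.0]]
ft_force: [0.8, -0.3, 0.1]
opening: 38.8
```

```bash
python3 -c "
from h import *
both('d',(427.1,112.7,75),hw=36,s=11,circles=[((427.1,112.7,58),19,(0,0,255))])
a=cv2.imread('pics/d_c.png');print(a.shape);cv2.imwrite('pics/d_1.png',a[:600,:792])"
```

```text
6.0 [426.7 113.8 113.5] [ 3.e-04  1.e-04 -1.e+00] 38.8 [-1.3 -0.2 -0.2]
(792, 1584, 3)
```

View pics/d_1.png

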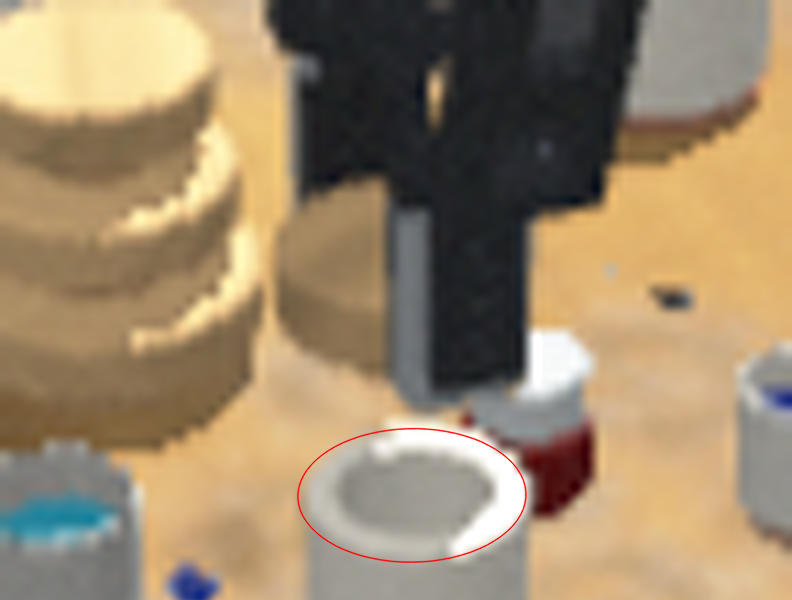

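```bash
python3 -c "
from h import *
C=pickle.load(open('cal.pkl','rb'));I=cv2.imread('pics/d_side.png')
x,y=426.7,113.8
a=crop(I,C['side'],proj(C['side'],(427.1,112.7,75)),30,13,[((x,y,92.8),20,(0,0,255)),((x,y,106.8),20,(0,0,255)),((427.6,112.4,58),19,(0,255,0))],hh=22)
cv2.imwrite('pics/d2.png',a)
I=cv2.imread('pics/d_top.png')
a=crop(I,C['top'],proj(C['top'],(427.1,112.7,75)),30,13,[((427.1,112.7,58),19,(0,255,0))],hh=22)
cv2.imwrite('pics/d3.png',a)
"
```

```text
(no output)
```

View pics/d2.png

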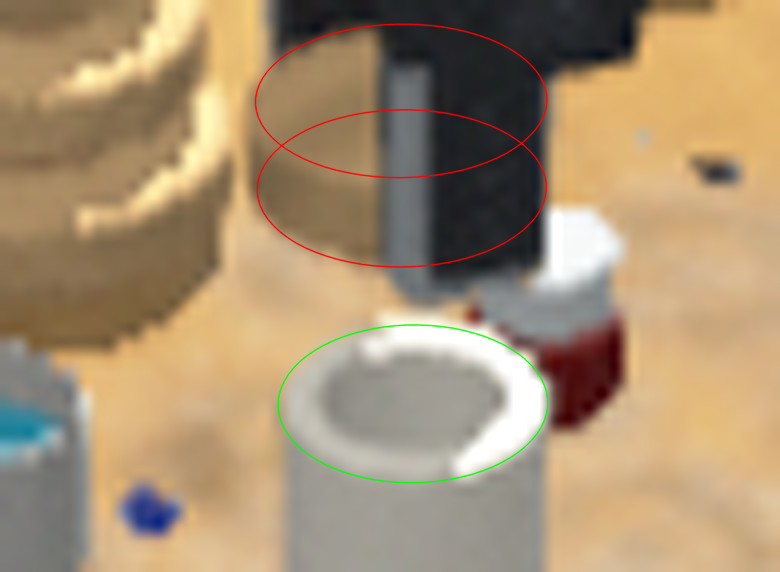

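View pics/d3.png

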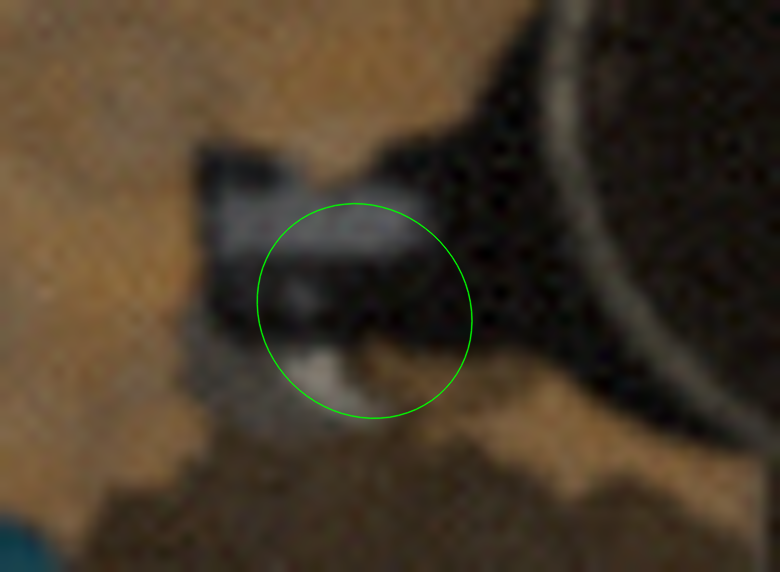

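>>> step_arm(targets=[0.026,0.016,0,0,0,0,30,0,0,0.2,0,0,0,30,0,0,0.2,0,0,0,30,0,0,0.1,0,0,0,30,0,0,0,0,0,0,30])

```text
t: 6.5
ee_pos: [427.1, 112.1, 87.3]
ee_rot: [[1.0, -0.001, -0.002], [-0.001, -1.0, -0.0], [-0.002, 0.0, -1.0]]
ft_force: [0.4, 0.7, 0.1]
opening: 37.9
```

>>> step_arm(targets=[0,0,0,0,0,0,30,0,0,0,0,0,0,30])

```text
t: 6.7
ee_pos: [427.9, 112.1, 88.4]
ee_rot: [[1.0, -0.001, 0.0], [-0.001, -1.0, 0.0], [0.0, -0.0, -1.0]]
ft_force: [0.2, 0.3, -0.7]
opening: 38.6
```

>>> step_arm(targets=[0,-0.012,0.04,0,0,0,30,0,0,0.05,0,0,0,30,0,0,0,0,0,0,30])

```text
t: 7.0
ee_pos: [427.7, 112.7, 83.6]
ee_rot: [[1.0, -0.001, -0.0], [-0.001, -1.0, -0.0], [-0.0, 0.0, -1.0]]
ft_force: [0.5, 0.2, -0.9]
opening: 38.5
```

>>> step_arm(targets=[0,0,0.05,0,0,0,30,0,0,0,0,0,0,30])

```text
t: 7.2
ee_pos: [427.7, 112.7, 81.1]
ee_rot: [[1.0, -0.001, -0.0], [-0.001, -1.0, -0.0], [-0.0, 0.0, -1.0]]
ft_force: [0.6, 0.0, -0.4]
opening: 38.2
```

```bash
python3 -c "
from h import *
C,I=snap('e')
a=crop(I['side'],C['side'],proj(C['side'],(427.1,112.7,65)),30,13,[((427.6,112.4,58),19,(0,255,0))],hh=22)
cv2.imwrite('pics/e2.png',a)
"
```

```text
7.3 [427.8 112.7  81.2] [-1.e-04 -0.e+00 -1.e+00] 38.5 [ 0.4 -0.5 -0.8]
```

View pics/e2.png

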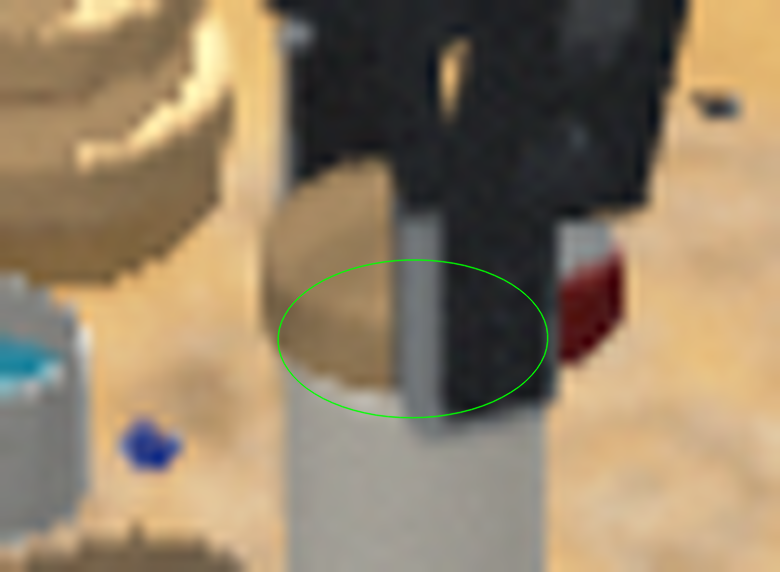

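>>> step_arm(targets=[0.02,0,0.03,0,0,0,30,0,0,0.02,0,0,0,30,0,0,0,0,0,0,30])

```text
t: 7.6
ee_pos: [429.0, 112.7, 78.8]
ee_rot: [[1.0, -0.001, 0.0], [-0.001, -1.0, 0.0], [0.0, -0.0, -1.0]]
ft_force: [-0.2, -1.2, 1.4]
opening: 38.5
```

>>> step_arm(targets=[0,0,0.01,0,0,0,50,0,0,0,0,0,0,65,0,0,0,0,0,0,75,0,0,-0.2,0,0,0,75,0,0,-0.8,0,0,0,75])

```text
t: 8.1
ee_pos: [427.0, 112.3, 127.0]
ee_rot: [[1.0, -0.001, -0.006], [-0.001, -1.0, -0.001], [-0.006, 0.001, -1.0]]
ft_force: [1.4, -0.5, 0.9]
opening: 63.9
```

>>> step_arm(targets=[-0.05,-0.7,-0.4,0,0,0,80,-0.05,-0.8,0,0,0,0,85,-0.04,-0.8,0,0,0,0,85,-0.04,-0.6,0,0,0,0,85,0,0,0,0,0,0,85])

```text
t: 8.6
ee_pos: [420.1, 260.9, 149.2]
ee_rot: [[1.0, 0.002, 0.002], [0.002, -1.0, 0.001], [0.002, -0.001, -1.0]]
ft_force: [-0.1, -0.1, 0.0]
opening: 72.8
```

```bash
python3 -c "
from h import *
C,I=snap('f')
a=crop(I['side'],C['side'],proj(C['side'],(427.1,112.7,65)),25,8,[],hh=36)
b=crop(I['side'],C['side'],proj(C['side'],(420,257,69)),25,8,[((420,257.5,69),24,(0,0,255))],hh=36)
cv2.imwrite('pics/f2.png',np.hstack([a,b]))
"
```

```text
8.7 [419.6 258.1 148.8] [ 1.e-04 -0.e+00 -1.e+00] 72.5 [0.3 0.  1.6]
```

View pics/f2.png

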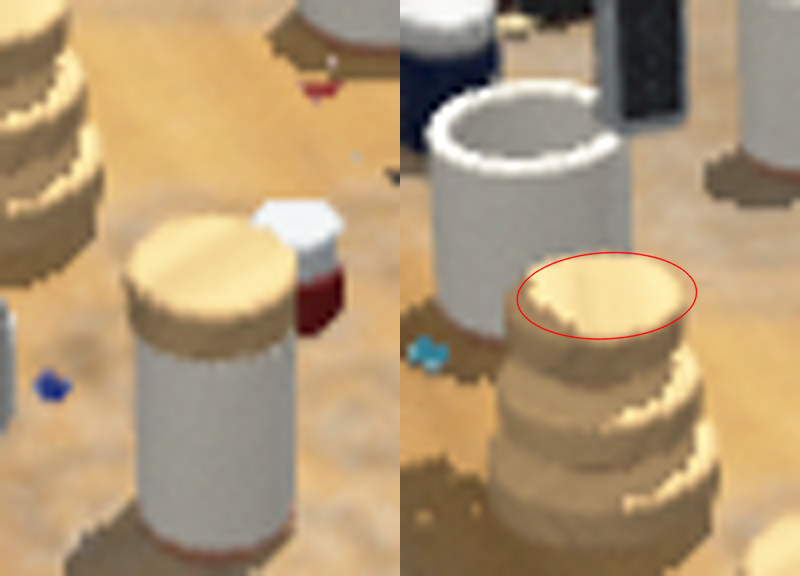

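>>> step_arm(targets=[0,0,0.5,0,0,0,80,0,0,0.6,0,0,0,80,0,0,0.36,0,0,0,80,0,0,0,0,0,0,80,0,0,0,0,0,0,80])

```text
t: 9.2
ee_pos: [419.9, 256.9, 75.7]
ee_rot: [[1.0, -0.002, -0.001], [-0.002, -1.0, -0.0], [-0.001, 0.0, -1.0]]
ft_force: [-0.2, 0.6, -0.2]
opening: 68.3
```

>>> step_arm(targets=[0,0,0,0,0,0,55,0,0,0,0,0,0,50,0,0,0,0,0,0,45,0,0,0,0,0,0,40,0,0,0,0,0,0,40])

```text
t: 9.7
ee_pos: [420.5, 257.8, 76.6]
ee_rot: [[1.0, -0.001, 0.002], [-0.001, -1.0, 0.001], [0.002, -0.001, -1.0]]
ft_force: [-0.3, -3.9, 8.5]
opening: 46.6
```

>>> step_arm(targets=[0,0,-0.1,0,0,0,40,0,0,-0.4,0,0,0,40,0,0,-0.6,0,0,0,40,0.1,-0.15,-0.2,0,0,0,40,0.43,-0.62,0,0,0,0,40])

```text
t: 10.2
ee_pos: [445.7, 295.0, 142.9]
ee_rot: [[1.0, -0.002, 0.001], [-0.002, -1.0, 0.0], [0.001, -0.0, -1.0]]
ft_force: [0.8, -0.1, -0.2]
opening: 46.1
```

>>> step_arm(targets=[0.43,-0.62,0,0,0,0,40,0.43,-0.62,0,0,0,0,40,0.43,-0.62,0,0,0,0,40,0.43,-0.62,0,0,0,0,40,0.33,-0.5,0,0,0,0,40])

```text
t: 10.7
ee_pos: [550.2, 446.9, 141.4]
ee_rot: [[1.0, -0.0, 0.001], [-0.0, -1.0, 0.001], [0.001, -0.001, -1.0]]
ft_force: [0.6, 0.1, -0.3]
opening: 46.7
```

>>> step_arm(targets=[0,0,0.2,0,0,0,40,0,0,0.1,0,0,0,40,0,0,0,0,0,0,40])

```text
t: 11.0
ee_pos: [547.9, 443.9, 124.5]
ee_rot: [[1.0, -0.001, -0.002], [-0.001, -1.0, -0.002], [-0.002, 0.002, -1.0]]
ft_force: [0.2, -0.7, -0.9]
opening: 46.6
```

```bash
cat >> h.py <<'E'
def look(tag,p,circ_=(),hw=25,hh=36,s=8):
    C,I=snap(tag)
    im=np.hstack([crop(I[n],C[n],proj(C[n],p),hw,s,circ_,hh=hh) for n in("side","top")])
    cv2.imwrite(f"pics/{tag}2.png",im)
E
python3 -c "
from h import *
look('g',(549,445,75),[((548.8,445.7,70),23,(0,255,0))])
"
```

```text
11.1 [548.6 444.3 125.6] [-5.e-04 -4.e-04 -1.e+00] 46.7 [-0.3  0.1 -0.3]
```

View pics/g2.png

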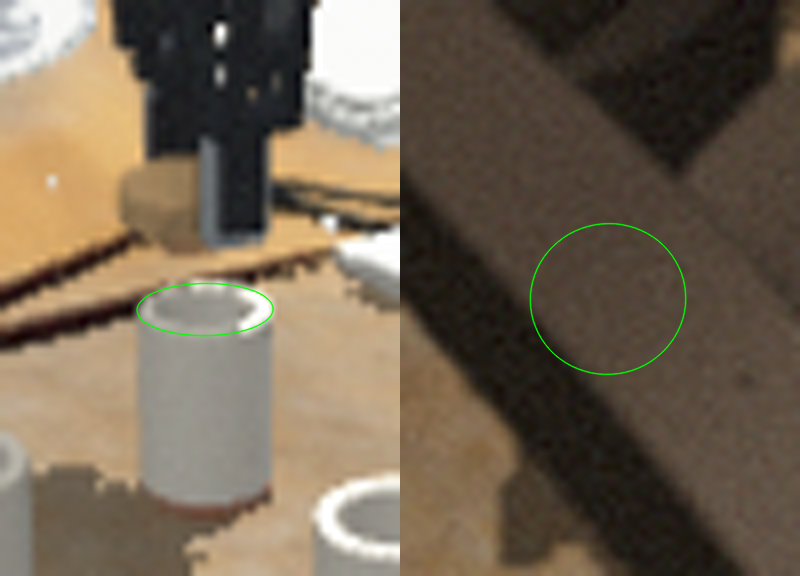

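```bash
cat >> h.py <<'E'
def rep(img,p,circ_,hw=25,hh=22,s=15):
    C=pickle.load(open("cal.pkl","rb"))["side"]
    cv2.imwrite("pics/rep_%s"%img,crop(cv2.imread("pics/"+img),C,proj(C,p),hw,s,circ_,hh=hh))
E
python3 -c "
from h import *
rep('g_side.png',(549,445,90),[((548.8,445.7,70),23,(0,255,0)),((548.6,444.3,104),24,(0,0,255)),((548.6,444.3,118),24,(0,0,255))],hh=19)
"
```

```text
(no output)
```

View pics/rep_g_side.png

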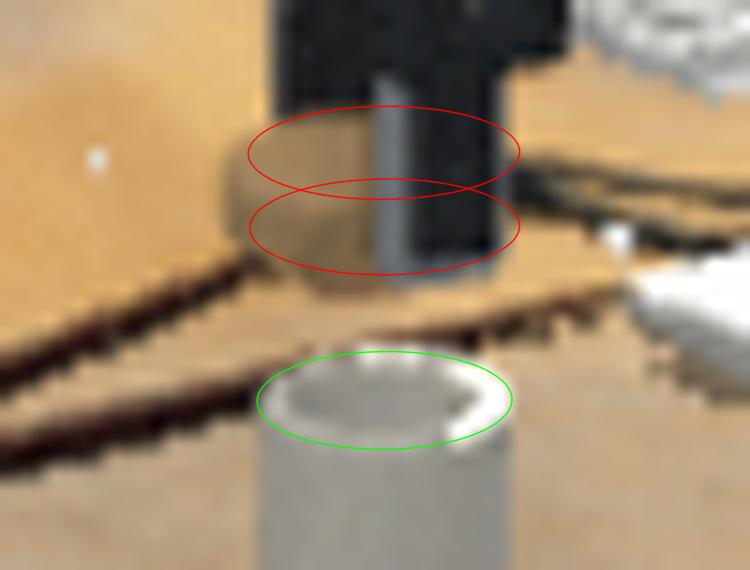

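```bash
python3 -c "
from h import *
C=pickle.load(open('cal.pkl','rb'))['side']
def f(img,ref,hh,s,P):
    uv=proj(C,ref);o=np.array([int(uv[0])-25,int(uv[1])-hh])
    for p in P: print(((proj(C,p)-o+.5)*s).round(0))
for z in(104,112): 
  f(0,(549,445,90),19,15,[(548.6-11,444.3-23.3,z),(548.6+11,444.3-23.3,z),(548.6-11,444.3-23.3-12,z)])
I=cv2.imread('pics/g_side.png');uv=proj(C,(549,445,90));print(uv,int(uv[1])-19+200/15)
v=int(uv[1])-19+13;u=int(uv[0])-25
print(I[v,u+10:u+36])
"
```

```text
[373. 278.]
[491. 261.]
[398. 302.]
[373. 235.]
[491. 218.]
[398. 259.]
[311.23722214 187.3289382 ] 181.33333333333334
[[104 164 212]
 [106 166 211]
 [108 167 212]
 [106 167 214]
 [ 94 148 190]
 [ 79 112 136]
 [ 81 114 137]
 [ 83 117 141]
 [ 86 122 147]
 [ 88 121 148]
 [ 92 130 159]
 [ 93 128 157]
 [ 88 122 149]
 [ 82 114 139]
 [ 70  95 116]
 [104 104 101]
 [109 106 102]
 [ 63  61  59]
 [ 34  34  31]
 [ 37  36  32]
 [ 37  35  34]
 [ 35  32  31]
 [ 33  33  29]
 [ 75  81  83]
 [ 35  42  45]
 [ 28  36  40]]
```

```bash
python3 -c "
from h import *
rep('g_side.png',(549-8,445,104),[],hw=13,hh=10,s=30)
"
```

```text
(no output)
```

View pics/rep_g_side.png

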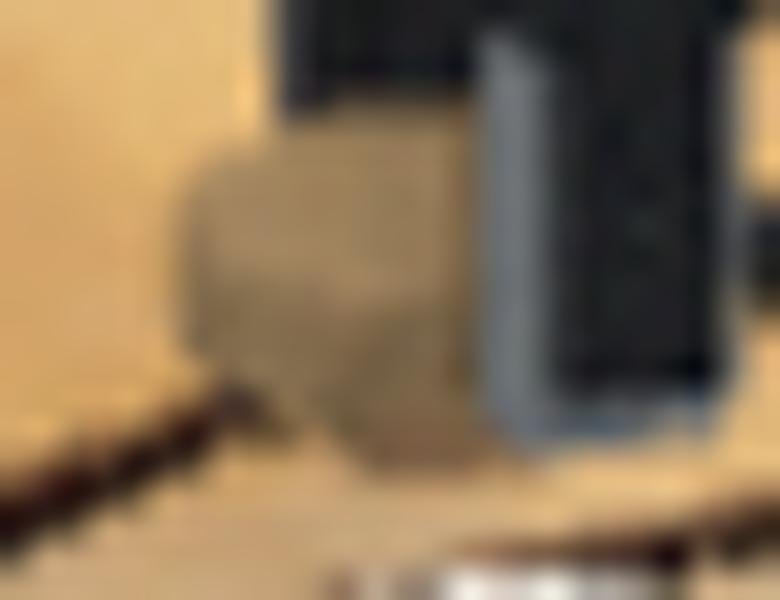

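```bash
python3 -c "
from h import *
x,y=548.6-4,444.3
rep('g_side.png',(549-5,445,95),[((x,y,104),24,(0,0,255)),((x,y,118),24,(0,0,255)),((x,y,95),11.5,(255,0,0)),((x,y,98),14.5,(255,0,0)),((548.8,445.7,70),23,(0,255,0)),((548.8,445.7,70),17,(0,255,0))],hw=16,hh=15,s=22)
"
```

```text
(no output)
```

View pics/rep_g_side.png

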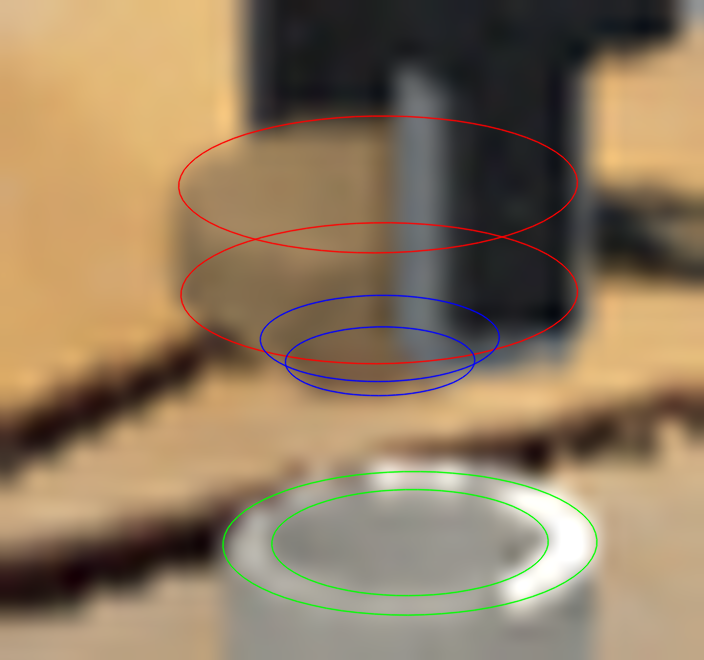

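>>> step_arm(targets=[0.08,-0.024,0.2,0,0,0,40,0,0,0.2,0,0,0,40,0,0,0,0,0,0,40,0,0,0,0,0,0,40])

```text
t: 11.5
ee_pos: [552.7, 446.0, 104.7]
ee_rot: [[1.0, -0.001, -0.001], [-0.001, -1.0, -0.001], [-0.001, 0.001, -1.0]]
ft_force: [0.2, 0.7, -0.0]
opening: 46.5
```

```bash
python3 -c "
from h import *
snap('i')
rep('i_side.png',(549,445,82),[((548.8,445.7,70),23,(0,255,0)),((548.8,445.7,70),17,(0,255,0))],hw=18,hh=15,s=22)
"
```

```text
11.6 [553.1 446.4 105.4] [ 0.  0. -1.] 46.3 [-0.6 -0.4 -0.4]
```

View pics/rep_i_side.png

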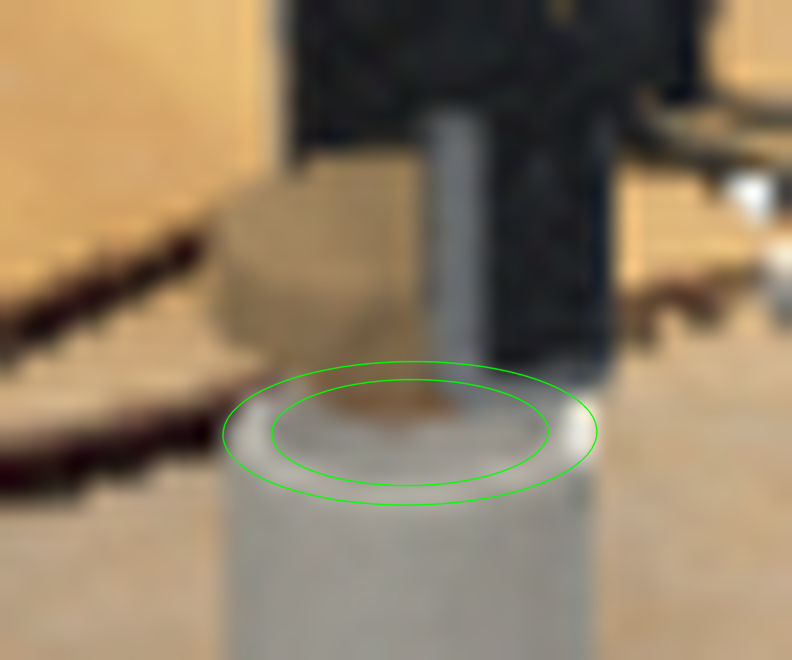

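>>> step_arm(targets=[0,0.01,0.1,0,0,0,40,0,0,0.05,0,0,0,40,0,0,0,0,0,0,40])

```text
t: 11.9
ee_pos: [552.8, 445.6, 97.3]
ee_rot: [[1.0, -0.001, -0.001], [-0.001, -1.0, -0.0], [-0.001, 0.0, -1.0]]
ft_force: [0.5, 0.6, -0.0]
opening: 46.2
```

>>> step_arm(targets=[0,0,0.06,0,0,0,40,0,0,0.02,0,0,0,40,0,0,0,0,0,0,40])

```text
t: 12.2
ee_pos: [552.9, 445.8, 93.6]
ee_rot: [[1.0, -0.001, -0.0], [-0.001, -1.0, -0.0], [-0.0, 0.0, -1.0]]
ft_force: [-0.2, 0.5, -2.0]
opening: 46.7
```

>>> step_arm(targets=[0,0,0.03,0,0,0,40,0,0,0,0,0,0,40])

```text
t: 12.4
ee_pos: [553.1, 445.9, 92.4]
ee_rot: [[1.0, -0.001, 0.0], [-0.001, -1.0, 0.0], [0.0, -0.0, -1.0]]
ft_force: [-0.1, 1.0, 1.6]
opening: 46.5
```

>>> step_arm(targets=[0,0,0.01,0,0,0,40,0,0,0,0,0,0,40])

```text
t: 12.6
ee_pos: [553.2, 445.9, 92.1]
ee_rot: [[1.0, -0.001, 0.0], [-0.001, -1.0, 0.0], [0.0, -0.0, -1.0]]
ft_force: [-0.3, -0.2, 5.0]
opening: 46.4
```

```bash
python3 -c "
from h import *
snap('k')
rep('k_side.png',(549,445,72),[],hw=18,hh=15,s=22)
"
```

```text
12.7 [553.2 445.9  92.1] [ 3.e-04  2.e-04 -1.e+00] 46.6 [-0.5 -1.   3.8]
```

View pics/rep_k_side.png

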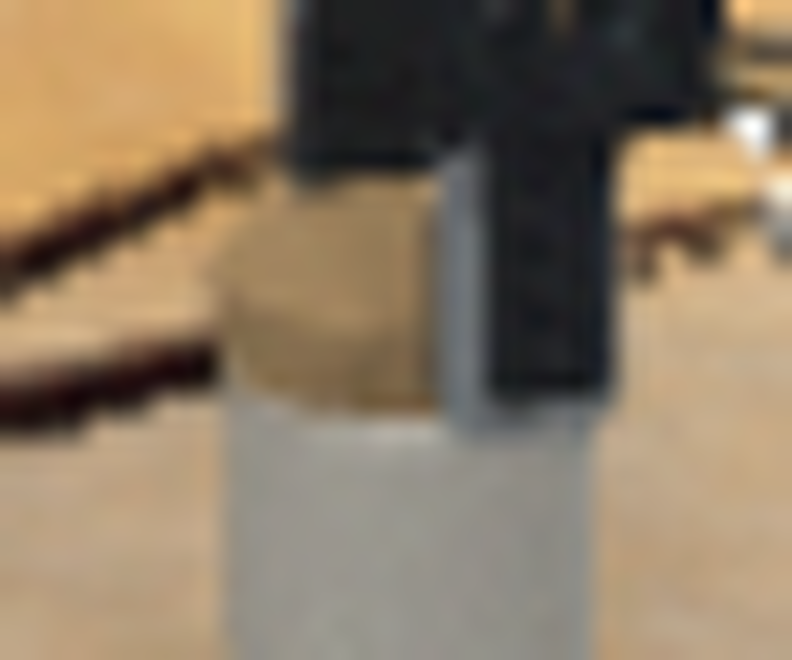

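>>> step_arm(targets=[0,0,0,0,0,0,55,0,0,0,0,0,0,70,0,0,0,0,0,0,80,0,0,-0.2,0,0,0,80,0,0,-0.8,0,0,0,85])

```text
t: 13.2
ee_pos: [551.0, 444.3, 138.7]
ee_rot: [[1.0, -0.001, -0.006], [-0.001, -1.0, -0.004], [-0.006, 0.004, -1.0]]
ft_force: [1.0, -1.0, -0.3]
opening: 72.4
```

>>> step_arm(targets=[-0.43,0.6,-0.2,0,0,0,90,-0.43,0.62,0,0,0,0,90,-0.43,0.62,0,0,0,0,90,-0.43,0.62,0,0,0,0,90,-0.43,0.62,0,0,0,0,90])

```text
t: 13.7
ee_pos: [444.6, 290.9, 152.5]
ee_rot: [[1.0, -0.0, 0.001], [-0.0, -1.0, 0.0], [0.001, -0.0, -1.0]]
ft_force: [0.6, 0.2, -0.0]
opening: 76.9
```

>>> step_arm(targets=[-0.43,0.6,0,0,0,0,90,-0.1,0.08,0,0,0,0,90,0,0,0,0,0,0,90,0,0,0,0,0,0,90])

```text
t: 14.1
ee_pos: [420.1, 258.7, 152.4]
ee_rot: [[1.0, -0.001, 0.002], [-0.001, -1.0, 0.001], [0.002, -0.001, -1.0]]
ft_force: [0.4, 0.6, -0.1]
opening: 76.7
```

```bash
python3 -c "
from h import *
C,I=snap('l')
a=crop(I['side'],C['side'],proj(C['side'],(549,445,60)),25,8,[],hh=36)
b=crop(I['side'],C['side'],proj(C['side'],(420,257,46)),25,8,[((419.5,257.5,46),28,(0,0,255))],hh=36)
cv2.imwrite('pics/l2.png',np.hstack([a,b]))
"
```

```text
14.2 [419.9 258.9 152. ] [ 1.1e-03  6.0e-04 -1.0e+00] 76.9 [ 0.6 -0.6 -0. ]
```

View pics/l2.png

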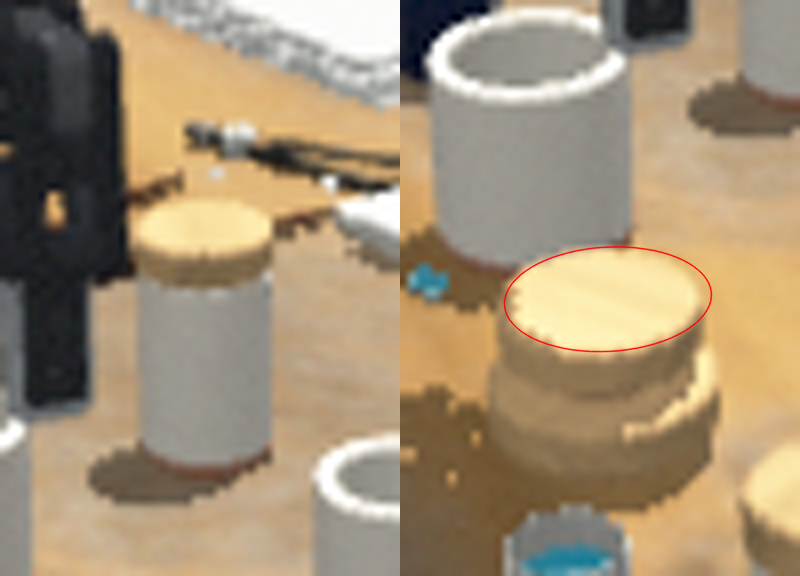

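>>> step_arm(targets=[-0.03,0.012,0.5,0,0,0,90,0,0,0.6,0,0,0,90,0,0,0.5,0,0,0,90,0,0,0.38,0,0,0,90,0,0,0,0,0,0,90])

```text
t: 14.7
ee_pos: [416.7, 257.3, 50.6]
ee_rot: [[1.0, -0.0, -0.003], [-0.0, -1.0, -0.002], [-0.003, 0.002, -1.0]]
ft_force: [-0.3, -0.8, 0.3]
opening: 76.8
```

>>> step_arm(targets=[0,0,0,0,0,0,90,0,0,0,0,0,0,90])

```text
t: 14.9
ee_pos: [418.1, 257.9, 53.6]
ee_rot: [[1.0, -0.0, 0.001], [-0.0, -1.0, 0.001], [0.001, -0.001, -1.0]]
ft_force: [0.2, 0.3, 0.5]
opening: 77.2
```

```bash
python3 -c "
from h import *
C,I=snap('m')
b=crop(I['side'],C['side'],proj(C['side'],(420,257,46)),30,13,[],hh=22)
cv2.imwrite('pics/m2.png',b)
"
```

```text
15.0 [418.1 257.8  53.8] [ 1.6e-03  8.0e-04 -1.0e+00] 76.5 [ 1.3 -0.4  0.1]
```

View pics/m2.png

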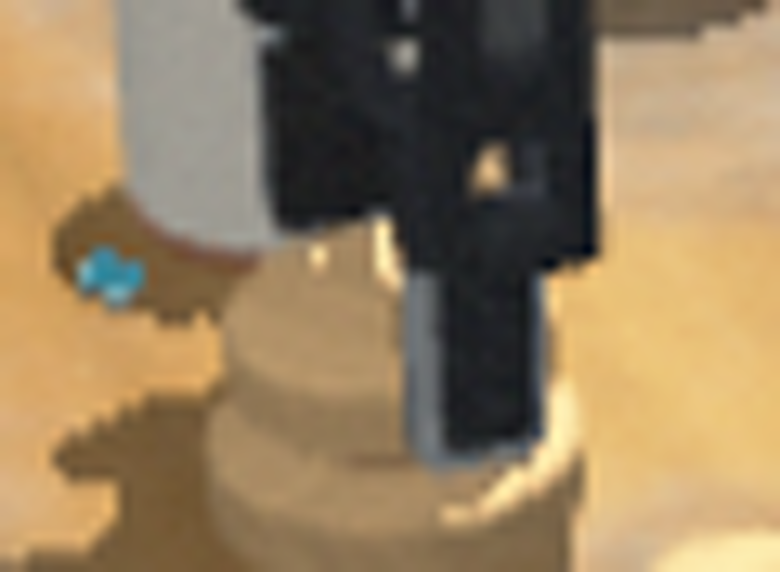

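>>> step_arm(targets=[0,0,0.02,0,0,0,75,0,0,0,0,0,0,65,0,0,0,0,0,0,60,0,0,0,0,0,0,55,0,0,0,0,0,0,50])

```text
t: 15.5
ee_pos: [417.7, 257.4, 52.5]
ee_rot: [[1.0, -0.001, 0.001], [-0.001, -1.0, 0.0], [0.001, -0.0, -1.0]]
ft_force: [-1.3, -0.8, 13.4]
opening: 54.6
```

>>> step_arm(targets=[0,0,0,0,0,0,50,0,0,-0.1,0,0,0,50,0,0,-0.4,0,0,0,50,0,0,-0.6,0,0,0,50,0,0,-0.4,0,0,0,50])

```text
t: 16.0
ee_pos: [417.6, 257.4, 128.4]
ee_rot: [[1.0, -0.001, 0.001], [-0.001, -1.0, 0.0], [0.001, -0.0, -1.0]]
ft_force: [0.2, -0.8, -0.1]
opening: 54.4
```

>>> step_arm(targets=[0.6,-0.25,0,0,0,0,50,0.78,-0.33,0,0,0,0,50,0.78,-0.33,0,0,0,0,50,0.78,-0.33,0.2,0,0,0,50,0,0,0.2,0,0,0,50])

```text
t: 16.5
ee_pos: [569.7, 321.3, 107.3]
ee_rot: [[1.0, -0.001, 0.005], [-0.001, -1.0, 0.003], [0.005, -0.003, -1.0]]
ft_force: [1.3, 0.3, -0.8]
opening: 54.8
```

>>> step_arm(targets=[0,0,0,0,0,0,50,0,0,0,0,0,0,50])

```text
t: 16.7
ee_pos: [563.3, 318.7, 106.6]
ee_rot: [[1.0, -0.001, -0.002], [-0.001, -1.0, -0.001], [-0.002, 0.001, -1.0]]
ft_force: [0.0, -0.0, -1.1]
opening: 54.1
```

```bash
python3 -c "
from h import *
snap('n')
from cell import get_state
x,y,z=get_state()['ee_pos'];z-=20.5
rep('n_side.png',(564,319,68),[((564.5,319,48),27,(0,255,0)),((564.5,319,48),21,(0,255,0)),((x,y,z),28,(0,0,255)),((x,y,z+14),28,(0,0,255)),((x,y,z-9),15.5,(255,0,0))],hw=22,hh=16,s=18)
"
```

```text
16.8 [563.7 318.9 107.3] [-3.e-04 -1.e-04 -1.e+00] 54.4 [0.2 0.5 0.3]
```

View pics/rep_n_side.png

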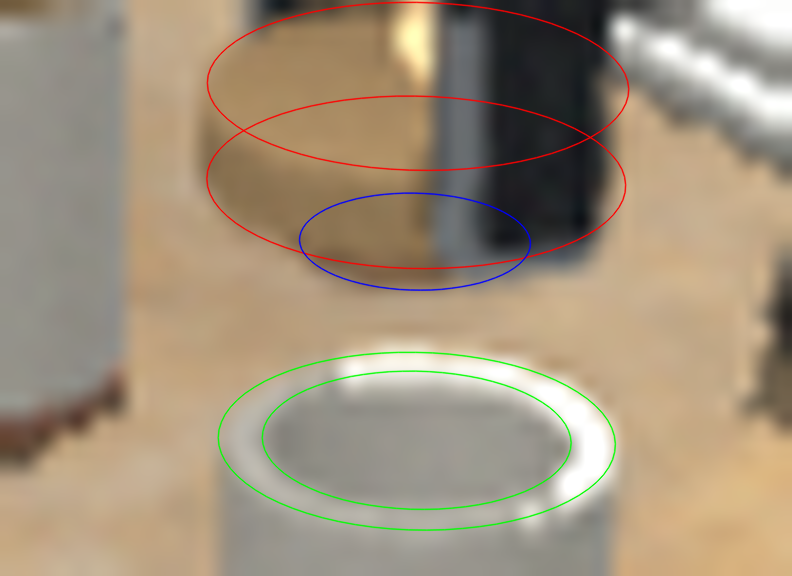

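>>> step_arm(targets=[0.032,0,0.2,0,0,0,50,0,0,0.3,0,0,0,50,0,0,0.06,0,0,0,50,0,0,0,0,0,0,50])

```text
t: 17.2
ee_pos: [565.3, 318.9, 77.5]
ee_rot: [[1.0, -0.001, -0.002], [-0.001, -1.0, -0.001], [-0.002, 0.001, -1.0]]
ft_force: [0.3, -0.3, -0.6]
opening: 54.3
```

```bash
python3 -c "
from h import *
snap('o')
rep('o_side.png',(564,319,58),[],hw=22,hh=16,s=18)
"
```

```text
17.3 [566.  319.2  78.6] [-4.e-04 -2.e-04 -1.e+00] 54.6 [ 0.2 -1.   0.4]
```

View pics/rep_o_side.png

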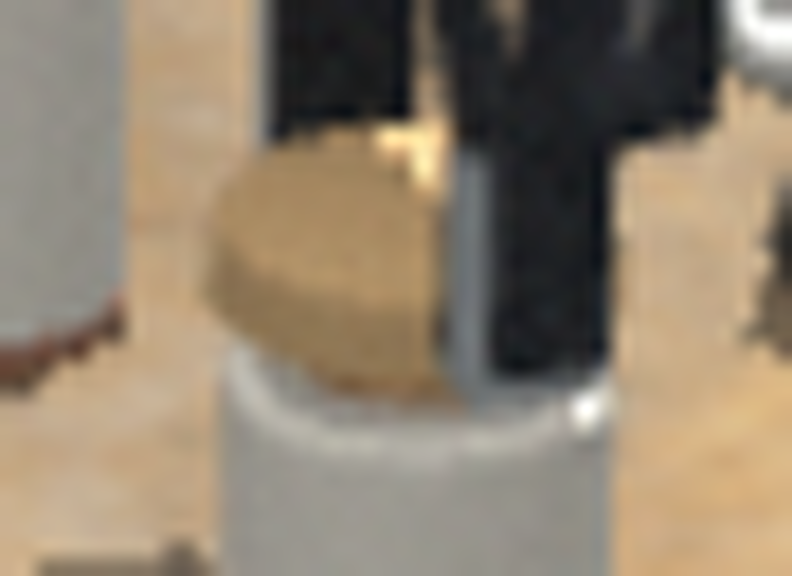

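>>> step_arm(targets=[0.008,0,0.08,0,0,0,50,0,0,0.04,0,0,0,50,0,0,0,0,0,0,50])

```text
t: 17.6
ee_pos: [566.2, 319.0, 72.5]
ee_rot: [[1.0, -0.001, -0.001], [-0.001, -1.0, -0.0], [-0.001, 0.0, -1.0]]
ft_force: [-0.0, -1.6, -0.8]
opening: 54.4
```

>>> step_arm(targets=[0,0,0.05,0,0,0,50,0,0,0.01,0,0,0,50,0,0,0,0,0,0,50])

```text
t: 17.9
ee_pos: [566.3, 319.0, 69.7]
ee_rot: [[1.0, -0.001, -0.0], [-0.001, -1.0, -0.0], [-0.0, 0.0, -1.0]]
ft_force: [-0.9, -3.1, 0.7]
opening: 54.3
```

>>> step_arm(targets=[0,0.01,0.02,0,0,0,50,0,0,0.01,0,0,0,50,0,0,0,0,0,0,50])

```text
t: 18.2
ee_pos: [566.2, 318.5, 68.7]
ee_rot: [[1.0, -0.001, -0.0], [-0.001, -1.0, -0.0], [-0.0, 0.0, -1.0]]
ft_force: [-5.1, -3.5, 8.9]
opening: 54.9
```

```bash
python3 -c "
from h import *
snap('p')
rep('p_side.png',(564,319,50),[],hw=22,hh=16,s=18)
"
```

```text
18.3 [566.2 318.5  68.7] [-4.e-04 -3.e-04 -1.e+00] 54.3 [-4.2 -4.8  9.8]
```

View pics/rep_p_side.png

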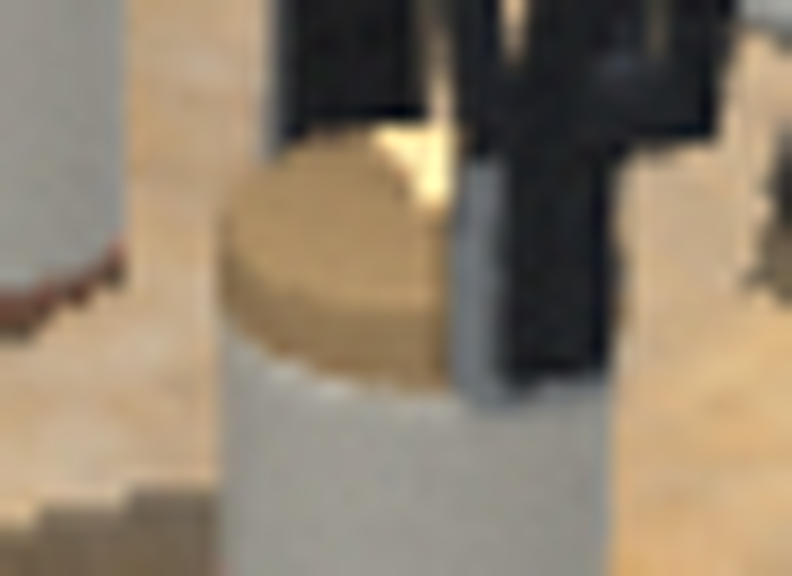

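>>> step_arm(targets=[-0.012,0,-0.006,0,0,0,50,0,0,0,0,0,0,50])

```text
t: 18.5
ee_pos: [566.0, 318.5, 68.8]
ee_rot: [[1.0, -0.001, 0.0], [-0.001, -1.0, -0.0], [0.0, 0.0, -1.0]]
ft_force: [-1.5, -5.1, 5.8]
opening: 54.4
```

>>> step_arm(targets=[0,0,0,0,0,0,68,0,0,0,0,0,0,78,0,0,0,0,0,0,85,0,0,-0.2,0,0,0,88,0,0,-0.8,0,0,0,88])

```text
t: 19.0
ee_pos: [563.8, 317.7, 116.2]
ee_rot: [[1.0, -0.001, -0.006], [-0.001, -1.0, -0.003], [-0.006, 0.003, -1.0]]
ft_force: [0.5, 0.7, 0.1]
opening: 75.4
```

>>> step_arm(targets=[-0.6,0.24,-0.5,0,0,0,95,-0.8,0.33,-0.2,0,0,0,95,-0.8,0.33,0,0,0,0,95,-0.72,0.28,0,0,0,0,95,0,0,0,0,0,0,95])

```text
t: 19.5
ee_pos: [414.9, 257.8, 154.1]
ee_rot: [[1.0, -0.0, -0.003], [-0.0, -1.0, -0.002], [-0.003, 0.002, -1.0]]
ft_force: [0.1, 0.1, -0.1]
opening: 81.4
```

```bash
python3 -c "
from h import *
C,I=snap('q')
a=crop(I['side'],C['side'],proj(C['side'],(564,319,48)),25,8,[],hh=36)
b=crop(I['side'],C['side'],proj(C['side'],(420,257,23)),25,8,[((418.5,257.5,23),32,(0,0,255))],hh=36)
cv2.imwrite('pics/q2.png',np.hstack([a,b]))
"
```

```text
19.6 [419.8 260.  154.6] [ 1.2e-03  7.0e-04 -1.0e+00] 80.9 [0.7 0.6 0.3]
```

View pics/q2.png

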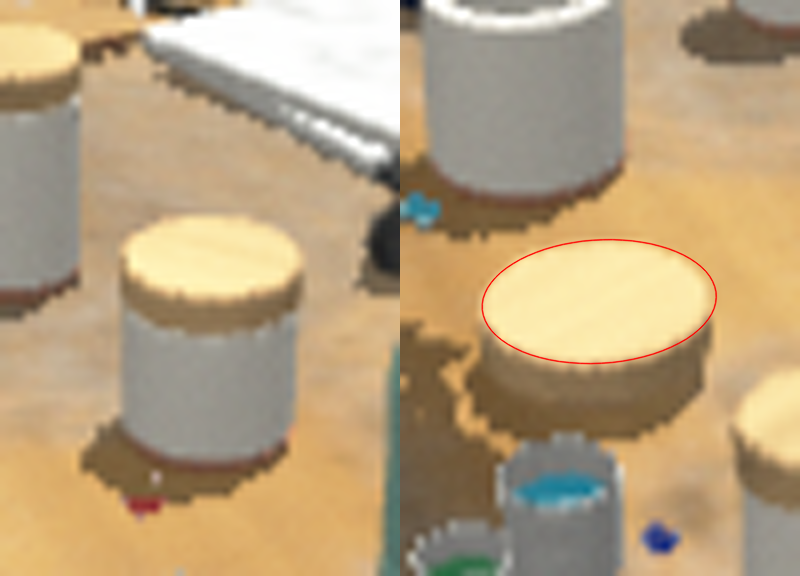

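>>> step_arm(targets=[-0.03,0.04,0.5,0,0,0,95,0,0,0.7,0,0,0,95,0,0,0.6,0,0,0,95,0,0,0.4,0,0,0,95,0,0,0,0,0,0,95])

```text
t: 20.1
ee_pos: [418.3, 257.7, 41.5]
ee_rot: [[1.0, -0.001, -0.002], [-0.001, -1.0, -0.001], [-0.002, 0.001, -1.0]]
ft_force: [1.6, -0.6, -0.1]
opening: 80.9
```

>>> step_arm(targets=[0,0,0,0,0,0,95,0,0,0,0,0,0,95])

```text
t: 20.3
ee_pos: [419.4, 258.3, 44.6]
ee_rot: [[1.0, -0.001, 0.002], [-0.001, -1.0, 0.001], [0.002, -0.001, -1.0]]
ft_force: [-0.2, -0.1, 0.2]
opening: 81.3
```

```bash
python3 -c "
from h import *
C,I=snap('r')
b=crop(I['side'],C['side'],proj(C['side'],(420,257,30)),30,13,[],hh=22)
cv2.imwrite('pics/r2.png',b)
"
```

```text
20.4 [419.2 258.3  44.7] [ 0.0019  0.001  -1.    ] 81.2 [-0.1  0.   1. ]
```

View pics/r2.png

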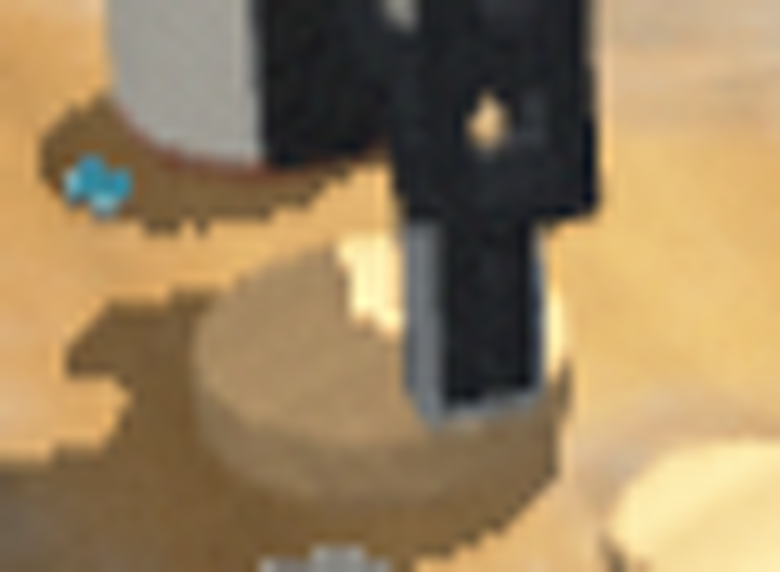

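>>> step_arm(targets=[-0.02,0,0.15,0,0,0,95,0,0,0.15,0,0,0,95,0,0,0,0,0,0,95,0,0,0,0,0,0,82,0,0,0,0,0,0,75])

```text
t: 20.9
ee_pos: [417.2, 257.8, 28.5]
ee_rot: [[1.0, -0.001, -0.0], [-0.001, -1.0, -0.0], [-0.0, 0.0, -1.0]]
ft_force: [-0.5, -0.8, 1.0]
opening: 64.0
```

>>> step_arm(targets=[0,0,0,0,0,0,70,0,0,0,0,0,0,65,0,0,0,0,0,0,60,0,0,0,0,0,0,60])

```text
t: 21.3
ee_pos: [417.2, 257.7, 29.0]
ee_rot: [[1.0, -0.001, -0.0], [-0.001, -1.0, -0.0], [-0.0, 0.0, -1.0]]
ft_force: [-2.0, -1.9, 7.8]
opening: 62.8
```

>>> step_arm(targets=[0,0,-0.1,0,0,0,60,0,0,-0.5,0,0,0,60,0,0,-0.7,0,0,0,60,0,0,-0.55,0,0,0,60,0,0,0,0,0,0,60])

```text
t: 21.8
ee_pos: [419.0, 258.7, 124.5]
ee_rot: [[1.0, -0.001, 0.005], [-0.001, -1.0, 0.003], [0.005, -0.003, -1.0]]
ft_force: [-1.4, -0.8, -1.7]
opening: 62.7
```

>>> step_arm(targets=[0.08,-0.6,0,0,0,0,60,0.1,-0.8,0,0,0,0,60,0.1,-0.7,0,0,0,0,60,0.06,-0.28,0,0,0,0,60,0,0,0,0,0,0,60])

```text
t: 22.3
ee_pos: [434.5, 378.3, 120.6]
ee_rot: [[1.0, 0.001, 0.0], [0.001, -1.0, 0.0], [0.0, -0.0, -1.0]]
ft_force: [0.4, 0.2, -0.5]
opening: 62.6
```

>>> step_arm(targets=[0,0,0,0,0,0,60,0,0,0,0,0,0,60])

```text
t: 22.5
ee_pos: [433.9, 375.4, 120.8]
ee_rot: [[1.0, -0.001, -0.001], [-0.001, -1.0, -0.001], [-0.001, 0.001, -1.0]]
ft_force: [-0.8, -1.0, -0.9]
opening: 62.5
```

```bash
python3 -c "
from h import *
snap('s')
from cell import get_state
x,y,z=get_state()['ee_pos'];z-=20
rep('s_side.png',(433,377,84),[((433.1,377.6,64),31,(0,255,0)),((433.1,377.6,64),25,(0,255,0)),((x,y,z),32,(0,0,255)),((x,y,z+14),32,(0,0,255)),((x,y,z-9),19.5,(255,0,0))],hw=24,hh=18,s=16)
"
```

```text
22.6 [434.3 375.7 121.1] [-5.e-04 -4.e-04 -1.e+00] 62.5 [-0.3  0.3 -1.1]
```

View pics/rep_s_side.png

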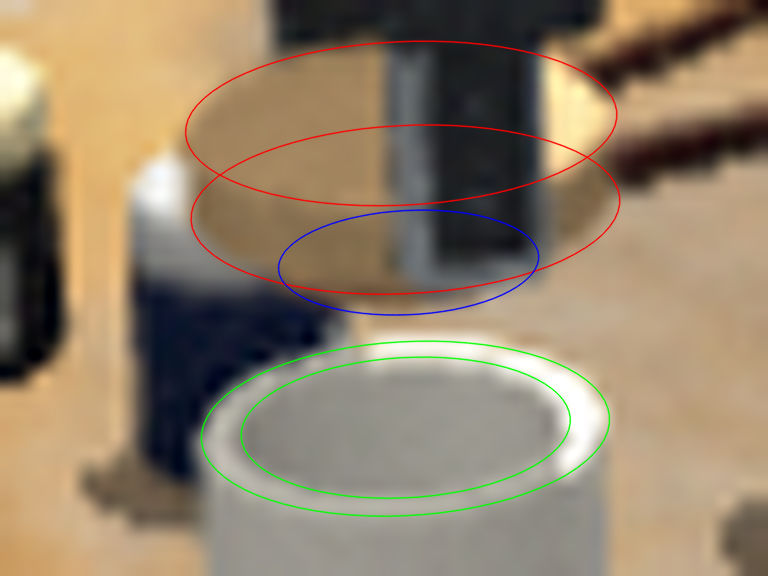

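>>> step_arm(targets=[-0.014,-0.018,0.25,0,0,0,60,0,0,0.25,0,0,0,60,0,0,0.06,0,0,0,60,0,0,0,0,0,0,60,0,0,0,0,0,0,60])

```text
t: 23.1
ee_pos: [433.7, 377.7, 92.9]
ee_rot: [[1.0, -0.001, -0.0], [-0.001, -1.0, -0.0], [-0.0, 0.0, -1.0]]
ft_force: [-0.1, -0.1, -0.4]
opening: 63.0
```

```bash
python3 -c "
from h import *
snap('u')
rep('u_side.png',(433,377,74),[],hw=24,hh=18,s=16)
"
```

```text
23.2 [433.9 377.9  93.4] [ 4.e-04  3.e-04 -1.e+00] 62.4 [ 0.3  0.  -0.6]
```

View pics/rep_u_side.png

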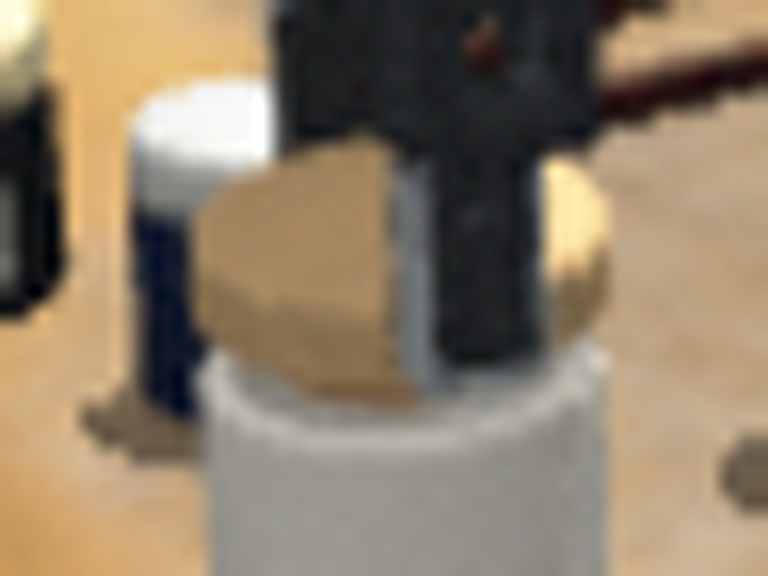

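>>> step_arm(targets=[0.005,0.018,0.05,0,0,0,60,0,0,0.05,0,0,0,60,0,0,0,0,0,0,60])

```text
t: 23.5
ee_pos: [433.8, 376.7, 87.8]
ee_rot: [[1.0, -0.001, -0.0], [-0.001, -1.0, -0.0], [-0.0, 0.0, -1.0]]
ft_force: [-0.1, 0.0, -1.0]
opening: 62.7
```

>>> step_arm(targets=[0,0,0.05,0,0,0,60,0,0,0.01,0,0,0,60,0,0,0,0,0,0,60])

```text
t: 23.8
ee_pos: [433.9, 376.8, 85.0]
ee_rot: [[1.0, -0.001, -0.0], [-0.001, -1.0, -0.0], [-0.0, 0.0, -1.0]]
ft_force: [0.8, -0.3, -1.1]
opening: 62.5
```

>>> step_arm(targets=[0,0,0.02,0,0,0,60,0,0,0,0,0,0,60])

```text
t: 24.0
ee_pos: [433.9, 376.8, 84.1]
ee_rot: [[1.0, -0.001, 0.0], [-0.001, -1.0, 0.0], [0.0, -0.0, -1.0]]
ft_force: [0.9, -0.5, -0.4]
opening: 62.6
```

>>> step_arm(targets=[0,0,0.01,0,0,0,60,0,0,0,0,0,0,60])

```text
t: 24.2
ee_pos: [434.0, 376.9, 84.0]
ee_rot: [[1.0, -0.001, 0.0], [-0.001, -1.0, 0.0], [0.0, -0.0, -1.0]]
ft_force: [-1.9, -0.8, 8.5]
opening: 62.4
```

```bash
python3 -c "
from h import *
snap('v')
rep('v_side.png',(433,377,70),[],hw=24,hh=18,s=16)
"
```

```text
24.3 [434.  376.9  84. ] [ 2.e-04  2.e-04 -1.e+00] 62.5 [-1.3 -2.   7.9]
```

View pics/rep_v_side.png

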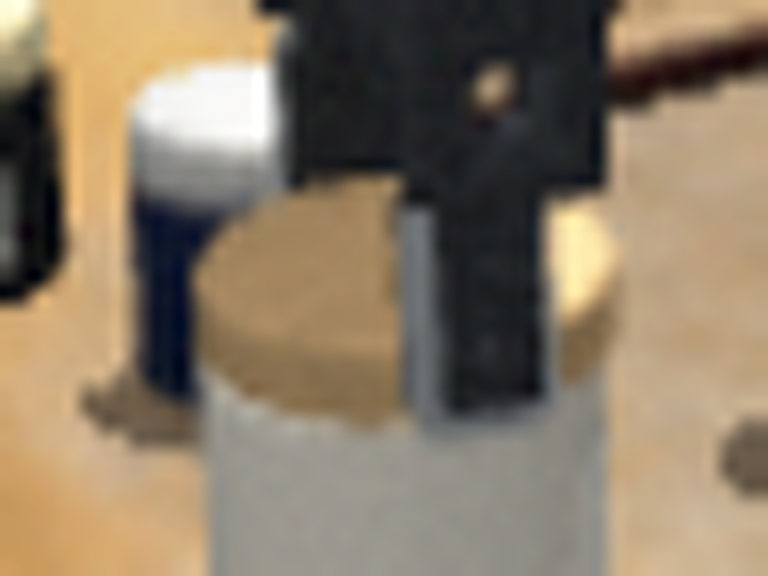

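Seated: contact came at the expected height, 84 mm. Releasing now.

>>> step_arm(targets=[0,0,0,0,0,0,78,0,0,0,0,0,0,88,0,0,0,0,0,0,95,0,0,-0.2,0,0,0,95,0,0,-0.6,0,0,0,95])

```text
t: 24.8
ee_pos: [432.7, 375.8, 122.4]
ee_rot: [[1.0, -0.001, -0.003], [-0.001, -1.0, -0.003], [-0.003, 0.003, -1.0]]
ft_force: [-0.3, 1.1, 0.1]
opening: 81.0
```

>>> step_arm(targets=[0,0,-0.8,0,0,0,95,0,0,-0.9,0,0,0,95,0,0.8,-0.5,0,0,0,95,0,0.9,0,0,0,0,95,0,0.9,0,0,0,0,95])

```text
t: 25.3
ee_pos: [433.9, 245.9, 235.2]
ee_rot: [[1.0, 0.001, 0.002], [0.001, -1.0, 0.001], [0.002, -0.001, -1.0]]
ft_force: [0.4, -0.9, -0.3]
opening: 81.3
```

>>> step_arm(targets=[0.1,0.85,0,0,0,0,95,0.1,0.85,0,0,0,0,95,0.1,0.85,0,0,0,0,95,0.1,0.85,0,0,0,0,95,0.1,0.85,0,0,0,0,95])

```text
t: 25.8
ee_pos: [458.6, 32.6, 234.4]
ee_rot: [[1.0, -0.001, 0.001], [-0.001, -1.0, 0.0], [0.001, -0.0, -1.0]]
ft_force: [0.6, 0.3, 0.5]
opening: 80.9
```

>>> step_arm(targets=[0,0.85,-0.4,0,0,0,95,0,0.85,0,0,0,0,95,0,0.85,0,0,0,0,95,0,0,0,0,0,0,95,0,0,0,0,0,0,95])

```text
t: 26.3
ee_pos: [458.4, -94.1, 254.1]
ee_rot: [[1.0, -0.003, 0.0], [-0.003, -1.0, 0.0], [0.0, -0.0, -1.0]]
ft_force: [-0.4, 0.0, 0.4]
opening: 81.2
```

```bash
python3 -c "
from h import *
C,I=snap('z')
a=cv2.resize(I['side'][150:330,210:400],None,fx=3,fy=3,interpolation=cv2.INTER_CUBIC)
cv2.imwrite('pics/z2.png',a)
b=cv2.resize(I['top'][140:300,250:480],None,fx=3.4,fy=3.4,interpolation=cv2.INTER_CUBIC)
cv2.imwrite('pics/z3.png',b)
"
```

```text
26.4 [458.5 -92.7 253.9] [ 0.e+00  2.e-04 -1.e+00] 81.6 [ 0.5  0.2 -0.4]
```

View pics/z2.png

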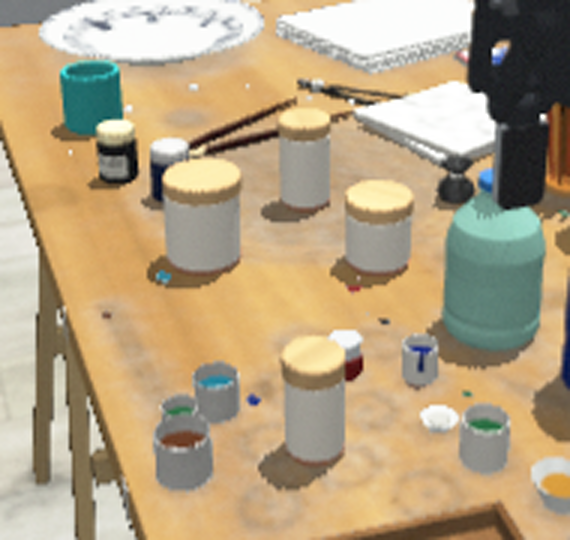

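View pics/z3.png

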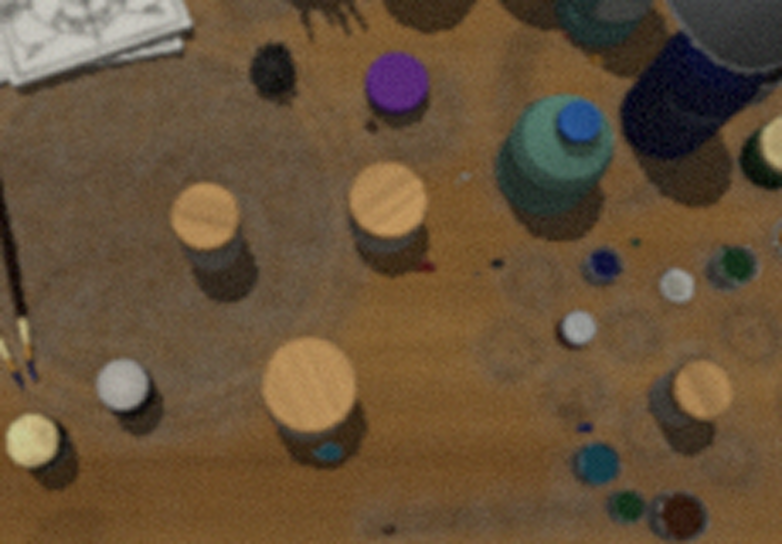

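All four jars have their lids on and flat, everything around them is in place, and the gripper is clear. I'll hand it in.

```bash
python3 -c "
from cell import *
print(job_done())"
```

```text
the job is handed in; nothing more can be done
None
```

All four white jars are closed. I took the lids off the stack from the top (tiny, small, medium, large) and put each on its matching jar, and the job was handed in at about 26 s.

**Seating:** When I lowered each lid, contact came at or within about half a millimetre of the height its rim predicts. The last pictures from both cameras show every disc flat and centred to about 1 mm. The largest force I read was about 13 N, when the gripper closed on a lid.

**Surroundings:** By eye, the jars, pigment jar, black bag, purple look-alike lid and turquoise look-alike jar are where they were at the start. I did not measure this with an image comparison.

**What disagreed:**
- **Camera disagreement:** The two cameras disagreed by 2–3 mm on positions, so I lined up each lid against its jar in the side view before lowering it.
- **Off-centre grip:** The small lid sat about 4 mm off-centre in the jaws, and I corrected for that before placing it.
- **Side contact:** The medium lid's plug touched the mouth with about 5 N sideways. I shifted it slightly to ease this; about 5 N was still showing when I released it.

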